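Free the seized punch and put the doming block up on its stand

ROBOT

A 6-joint arm with a two-finger parallel gripper is mounted at the origin on the work surface. World frame = base frame: x ahead of the robot, y to its left, z up, the work surface at z = 0. Lengths are in mm, angles in rad, forces in N, time in s.
With the tool pointing down it reaches from about 275 to 875 mm from the base axis. Payload 12.5 kg.
Tool frame: the origin (TCP) lies midway between the tips of the shut fingers; the grasp point (between the pads) lies 19 mm behind it (r.tcp_to_grasp is the distance from the TCP to the grasp point, in mm); z points along the fingers, y is the line along which they close (so a half turn about z gives the same grasp; the last joint's range is limited). The gripper opens to 85 mm and grips with 20 to 120 N. Pads are 22 mm wide; open, the fingers measure 114 mm over their backs; the gripper's body (76 mm by 85 mm) begins 54 mm behind the grasp point. The pads swing forward as they close: fully open they stand 13 mm farther back than shut.
Start: joints at [1.06, 0.351, 1.652, -0, 1.139, -0.085], TCP at [227.145, 500.889, 231.29] pointing down, gripper open.
Joint ranges: [-2.75, 2.75], [-0.79, 2.1], [0.01, 2.65], [-1.57, 4.71], [0.07, 3.14], [-2.87, 2.87]. Speed limits (rad/s): [2.22, 2.22, 2.79, 3.14, 3.14, 3.14].

INTERFACE

Orientations are given as a rotation vector (axis times angle).
In Python, from bench import r, camera, calibration, workorder gives the robot as it stands.
- The arm moves only by the tool servo_tool, never from a script. Its argument "targets" is a list of rows, each an object with "delta_rot": the turn, a rotation vector about the tool's x, y, z in degrees, a list of three; "offset": the shift along the tool's x, y, z in m, a list of three; "grip": the opening, from 0 (shut) to 1 (fully open). A call has 1 to 5 rows; each row shifts and turns the commanded pose from where the row before left it, along the tool's axes as they then stand; what a row does not reach is not made up. A row lasts 1/12 s, in which the tool goes at most 41.7 mm and 7.16 degrees, less where a joint would pass 70% of its speed; a pose out of reach is approached as far as the arm can. A call with a gripper value outside its range is refused whole. The fingers move at their own pace and stop on an object; "force" is the grip in N (left out, the last holds). Time passes only in rows, so rows that do not move let the fingers close. It gives the time, the measured TCP pose, the force, the opening and the grip force at its end, in the units of the state.
- r.get_obs(): the state, without advancing time (a new reading comes with each control period).
- camera(name): name is "side" or "top"; returns the picture (420x560x3 uint8, red, green, blue); there is no depth.
- calibration(name): a dict with "camera_matrix" (3x3 intrinsics, pixels), "k1" (the pictures are not rectified: a ray, as slopes to the right and down, at radius r is drawn at 1 + k1 r^2 times it, then the intrinsics apply), "view" (4x4, takes a point from world to camera coordinates). Camera axes: x right, y up, looking along -z (the intrinsics and any distortion apply to the point x, -y, -z); pixel columns grow to the right and rows downward; lengths in mm; the calibration is good to about 2 mm. A picture is of the moment at which its call begins. calibration takes no time and is no camera call.
- workorder.finish_job(): hands the job in; it is judged then, once.
The state is a dict: "time_s": time; "qpos": joint angles; "joint_velocities": joint speeds; "joint_efforts": joint torques, N m; "eef_pos": TCP position; "tcp_rot": TCP orientation; "ft_force": force on the tool from outside, world axes, zero at the start; "moment": the same for the moment, N m; "gripper_width": finger opening in mm; "grip_force": force on a finger pad.
Only numpy, scipy, OpenCV 4.12 (cv2) and the standard library are available. Lean on these libraries where they do the work, as an engineer would, in place of code of your own. Each camera call takes 0.05 s, during which the arm holds its last target. There are 200 camera calls.

TASK

The square-shouldered punch has seized in the bore of the steel doming block: twist it back and forth while pulling gently until it comes free, without lifting the block off the floor of its bay, and stand it upright in the wooden tray beside the other two punches. Then push the block up the sloping stand and leave it resting flat against the top stop. Leave everything else standing or lying where it is.

Things in the scene. Friction and masses are not known exactly. Their poses are not given: they have to be found in the camera images.
- punch: Seized punch, dark steel, 0.24 to 0.38 kg, 120 mm long. Origin at the centre of its flat foot, z up its axis. From the foot up: round shank 26 mm in diameter to 46 mm; square shoulder 22 x 22 mm (flats facing its x and y) from 46 to 100 mm; 22 mm ball on top. It starts upright, at any yaw, its foot on the bore's floor 15 mm above the block's underside, so the flats begin 6 mm above the block.
- bore (a point): Centre of the bore's mouth in the block's top; bore 29 mm wide, 40 mm deep. Hidden spring jaws in its lowest 14 mm grip the shank by plain friction, 25 to 35 N against the direction of slip: a straight pull lifts the whole block. Turning (0.3 to 0.45 N m) while raising slowly uses the friction up on the turn: raise about 2 mm per swing of 0.9 rad. Raised 15 mm the punch is free.
- block: Steel doming block, 80 x 80 x 55 mm high, 1.6 kg, loose, with round dishes in its sides. Origin at the centre of its underside, z up; its x axis points along the stand to the top stop. It starts in the level bay, 10 mm above the table, its origin 46 to 66 mm before the ramp's foot. Rails 2 mm beside it stop it from turning; only its weight holds it down.
- rack: Fixed wooden stand, 102 mm wide. Origin on the table under the line where level bay meets ramp, midway between the rails; x points up the ramp to the stop, z up. Bay from x = -115 to 0 mm, its floor 10 mm above the table, open at the rear (-x). Rails along bay and ramp: inner faces 84 mm apart, 9 mm thick, 20 mm above the floor. It ends at x = +146 mm.
- ramp: The stand's ramp, 135 mm long. Origin on its surface at the middle of its lower edge (10 mm above the rack's origin); x points up the slope, 7 degrees above level; z is square to the slope. The stop's face is at x = 135 mm and 44 mm high, so the block's origin is at x = 95, z = 0 mm when it rests flat against the stop. Push low on its rear face: pushed at the top it may tip forward.
- tray: Fixed open wooden tray, outside 182 (its x) x 122 (its y) x 18 mm high, walls 6 mm. Origin at the centre of its underside; its inner floor is 6 mm above the table. Two other punches stand in its middle and its -x half; the +x end is empty.
- punch_b: Round black punch with a ball head of 28 mm, shank 26 mm in diameter, 89 mm tall, in the tray, standing upright, loose, origin at the centre of its underside, z up its axis. Bystander, leave it alone.
- punch_c: Round black punch with a ball head of 22 mm, shank 26 mm in diameter, 82 mm tall, in the tray, standing upright, loose, origin at the centre of its underside, z up its axis. Bystander, leave it alone.
- bottle: Amber bottle, 48 mm in diameter, 165 mm tall, standing upright, loose, origin at the centre of its underside, z up its axis. Bystander, leave it alone.
- mandrel: Tapered ring mandrel of aluminium on a round foot (50 mm in diameter, 12 mm high), tapering from 26 to 14 mm, 190 mm tall, standing upright, loose, origin at the centre of its underside, z up its axis. Bystander, leave it alone.
- jar: White jar with a steel cap, 50 mm in diameter, 85 mm tall, standing upright, loose, origin at the centre of its underside, z up its axis. Bystander, leave it alone.
- hammer: Hammer 240 mm long lying along its x axis to the far right. Bystander, leave it alone.
- wood_block: Wooden block 90 x 70 x 35 mm lying to the far left. Bystander, leave it alone.
There are look-alikes about, which are no part of the job. Leave any purple look-alike of the punch alone.

How it is judged (in metres and radians):
On the way, in this order (a step that is already met when the one before it is completed fails the run):
1. the punch is drawn out of the bore (z of punch in the frame of block above 0.056 m), for 0.1 s.
2. the punch stands upright in the tray, released (x of punch in the frame of tray between -0.075 and 0.075 m and y of punch in the frame of tray between -0.045 and 0.045 m and z of punch in the frame of tray below 0.01 m and angle between punch's own z axis and vertical below 0.08 rad and contact force between punch and the fingers below 0.1 N), for 0.3 s.
3. the block lies flat on the ramp against the top stop (x of block in the frame of ramp between 0.09 and 0.1 m and z of block in the frame of ramp between -0.004 and 0.004 m and angle between the z axis of block and the z axis of ramp, either way round below 0.04 rad), for 0.2 s.
At the end, for the whole second after the job is handed in: The punch stands upright (within 0.08 rad) on the tray's floor, inside its walls, released; the block lies flat on the ramp with its front face within 5 mm of the top stop; both at rest (all of step 2 and all of step 3 and linear speed of each of block, punch below 0.02 m/s); the robot touches nothing.
It fails at once if the block is lifted 5 mm or more off the floor of its bay, or moved on, with the punch still in its bore (z of punch in the frame of block below 0.05 m and horizontal distance between punch and block below 0.03 m and (z of block in the frame of rack above 0.015 m or distance of block from where it was at the start of the episode above 0.03 m)).
It fails at once if one of the other things is knocked over or shifted by more than 30 mm (distance of any of bottle, mandrel, jar, punch_b, punch_c, hammer, wood_block from where it was at the start of the episode above 0.03 m or angle between any of bottle, mandrel, jar, punch_b, punch_c's own z axis and vertical above 0.35 rad).
It also fails if it takes over 72 s, if anything falls off the work surface, if the arm or the gripper's body presses on something with over 40 N, if the wrist force passes 120 N, or if a joint passes its speed limit or range.

## Working session

There is one attempt and no reset: what is moved stays moved. The work goes in short steps, Python scripts to look and compute and a tool call to move; the robot and the scene stay as the last step left them, time stands still between calls to the robot, and variables do not carry over. Pictures are saved under pics/ and viewed, at most 10 in all, crops included, and the job is handed in when it is done.

Besides the shell and the picture viewer there is one more tool, called after ">>>" as name(argument=value, ...), one argument or row to a line, values as JSON. servo_tool: Moves the arm, as the interface text tells. Its arguments: {"type":"object","properties":{"targets":{"type":"array"},"force":{"type":"number"}},"required":["targets"]}

```bash
mkdir -p pics
cat > h.py <<'E'
import numpy as np, cv2
from bench import r, camera, calibration, workorder
def snap(name,fn):
    im=camera(name); cv2.imwrite('pics/'+fn,im[:,:,::-1]); return im
def ray(name,u,v):
    c=calibration(name);K=np.array(c['camera_matrix']);V=np.array(c['view']);k=c['k1']
    p=np.linalg.solve(K,[u,v,1])[:2]; s=p.copy()
    for _ in range(30): s=p/(1+k*(s@s))
    d=V[:3,:3].T@np.array([s[0],-s[1],-1]); o=-V[:3,:3].T@V[:3,3]
    return o,d
def onz(name,u,v,z):
    o,d=ray(name,u,v); return o+d*(z-o[2])/d[2]
def proj(name,P):
    c=calibration(name);K=np.array(c['camera_matrix']);V=np.array(c['view'])
    q=V[:3,:3]@np.array(P,float)+V[:3,3]; s=np.array([q[0],-q[1]])/-q[2]; s=s*(1+c['k1']*(s@s))
    return (K@[s[0],s[1],1])[:2]
E
python3 - <<'E'
from h import *
a=snap('top','t0.png');b=snap('side','s0.png')
for n in('top','side'):print(n,np.round(ray(n,280,210),2),calibration(n)['camera_matrix'][0])
o=r.get_obs();print(o['eef_pos'],o['tcp_rot'],o['gripper_width'])
E
```

```text
top [[ 4.13850e+02  5.79000e+00  1.11671e+03]
 [ 1.80000e-01 -3.00000e-02 -9.80000e-01]] [395.91093733   0.         281.07313494]
side [[ 1.1746e+02 -7.6512e+02  9.1236e+02]
 [ 3.9000e-01  6.1000e-01 -6.8000e-01]] [482.15650269   0.         279.99302409]
[227.00713074 500.64301364 230.80637687] [-6.63696817e-01 -3.07035689e+00  1.55325208e-03] 85.4338285031891
```

View pics/t0.png

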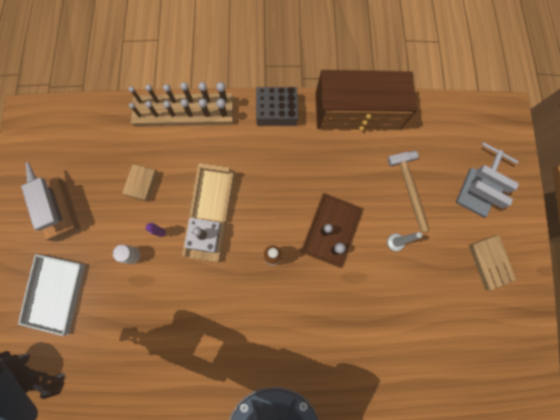

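View pics/s0.png

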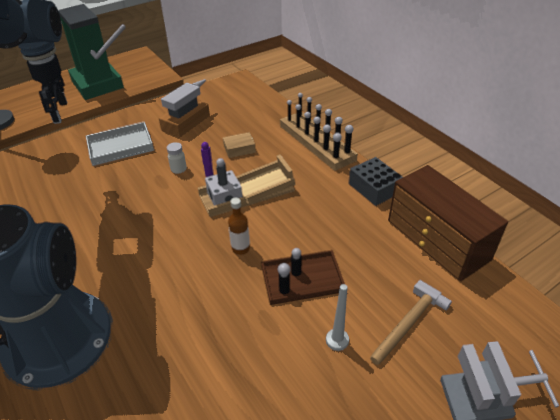

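The top view shows the rack at about (208,213), with the block at (203,234) at its lower end. The tray is at about (332,230) with its upper half, near (342,208), empty. The purple decoy is at (155,229), the bottle at (273,254) and the jar at (125,253). I'll enlarge both views.

Run:
```python
import cv2,numpy as np
t=cv2.imread('pics/t0.png');s=cv2.imread('pics/s0.png')
A=cv2.resize(t[155:270,170:250],None,fx=5,fy=5,interpolation=cv2.INTER_CUBIC)
B=cv2.resize(t[180:280,295:375],None,fx=5,fy=5,interpolation=cv2.INTER_CUBIC)
c=np.zeros((575,800,3),np.uint8);c[:575,:400]=A;c[:500,400:]=B;cv2.imwrite('pics/c1.png',c)
cv2.imwrite('pics/c2.png',cv2.resize(s[140:220,190:305],None,fx=6.9,fy=6.9,interpolation=cv2.INTER_CUBIC))
```

```text
(no output)
```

View pics/c1.png

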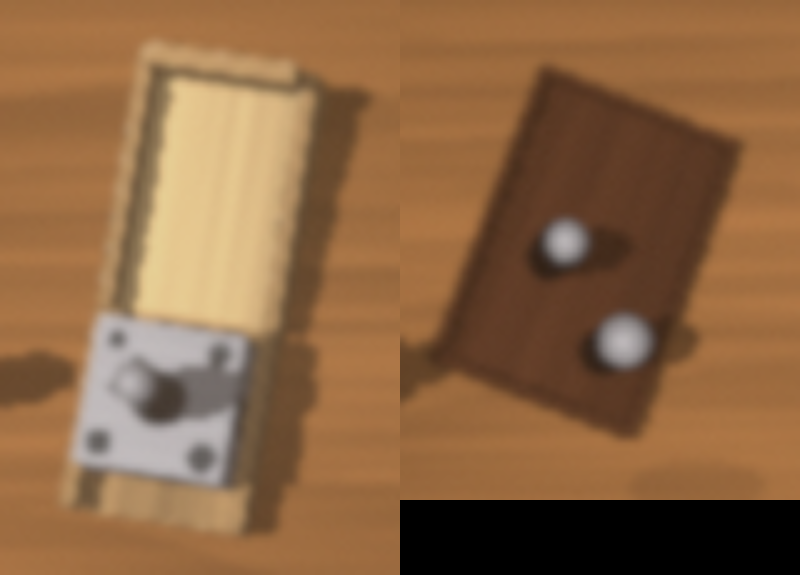

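View pics/c2.png

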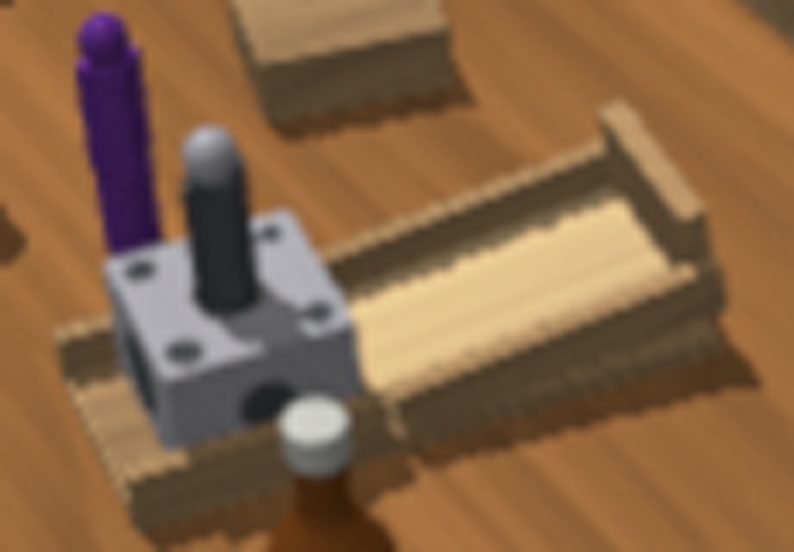

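The crop gives the block's top corners at (190.4,217.6), (220.6,222), (217,252.4) and (184.4,247.6) in the top view. The ball is at (196.6,232). Next I work out the positions and the width of the shoulder in the side view.

Run:
```python
from h import *
f=lambda l,z,ox=170,oy=155:np.array([onz('top',ox+a/5,oy+b/5,z)[:2] for a,b in l])
b=f([(102,313),(253,335),(235,487),(72,463)],65);print('block',b.round(1),b.mean(0).round(1),'yaws',[np.degrees(np.arctan2(*(p-q)[::-1])).round(1) for p,q in((b[0],b[3]),(b[1],b[2]))],np.degrees(np.arctan2(*(b[0]-b[1])[::-1]))-90)
t=f([(140,0),(345,80),(240,375),(40,290)],18,295,0);
B=lambda l,z:np.array([onz('top',295+(a-400)/5,180+c/5,z)[:2] for a,c in l])
t=B([(545,65),(742,145),(637,438),(437,357)],18);print('tray',t.round(1),t.mean(0).round(1),[np.degrees(np.arctan2(*(p-q)[::-1])).round(1) for p,q in((t[0],t[3]),(t[1],t[2]))])
print('pc',B([(566,241)],71+6),'pb',B([(624,341)],75+6))
# ball: two views
o1,d1=ray('top',170+133/5,155+383/5);o2,d2=ray('side',190+211/6.9,140+157/6.9)
A=np.stack([d1,-d2],1);s=np.linalg.lstsq(A,o2-o1,rcond=None)[0];print('ball',o1+d1*s[0],o2+d2*s[1])
# side corners of block top
S=[(108,262),(290,210),(353,322),(170,378)];b2=np.array([onz('side',190+a/6.9,140+c/6.9,65)[:2] for a,c in S]);print('blk side',b2.round(1),b2.mean(0))
print('yaw side',[np.degrees(np.arctan2(*(p-q)[::-1])).round(1) for p,q in((b2[1],b2[0]),(b2[2],b2[3]))])
# rack stop corners from top (stop top z ~ ramp end)
g=cv2.cvtColor(cv2.imread('pics/s0.png'),6)
for v in range(158,184,2): print(v,g[v,212:232])
for n,u,v in(('bottle',273,254),('jar',125,253),('purple',157,230)):print(n,onz('top',u,v,{'bottle':165,'jar':85,'purple':60}[n]).round(0))
```

```text
block [[585.  215.6]
 [572.1 134.1]
 [490.9 143.1]
 [504.5 230. ]] [538.1 180.7] yaws [np.float64(-10.1), np.float64(-6.3)] -9.017854491891413
tray [[ 659.  -153.7]
 [ 611.2 -265.2]
 [ 446.7 -197.5]
 [ 493.7  -87.3]] [ 552.7 -175.9] [np.float64(-21.9), np.float64(-22.4)]
pc [[ 549.83536207 -152.8229429 ]] pb [[ 495.74640236 -181.00063708]]
ball [539.05522652 186.70951105 127.49176573] [541.3815941  185.77422416 127.61515317]
blk side [[507.7 224.5]
 [584.8 211.3]
 [570.2 135. ]
 [494.9 146.9]] [539.41001823 179.42604655]
yaw side [np.float64(-9.7), np.float64(-9.0)]
158 [109 116 117 115 114 118 134 145 146 140 132 123 121 118 115 113 102  78
  62  60]
160 [ 96 118 116 114 127 151 171 179 163 145 130 114 115 123 122 118 116 112
 102  87]
162 [ 98 117 119 118 123 132 134 131 122 109  95  84  90 109 119 123 121 117
 116 113]
164 [ 88 114 116 117 113  99  96  94  90  85  77  66  55  80 109 116 119 123
 121 117]
166 [ 82 118 117 109  91  71  61  68  68  64  58  48  40  61  98 115 115 115
 119 123]
168 [ 75 116 119 107  74  42  36  38  38  40  42  38  35  55  92 113 114 115
 114 117]
170 [ 58  99 125 118  94  45  37  40  41  40  40  38  35  44  86 121 127 134
 144 142]
172 [ 44  91 129 128 107  54  37  40  40  41  40  39  35  47 124 170 154 146
 162 177]
174 [ 42  83 127 145 134  85  42  40  40  41  40  40  36  37  76 113 113 108
 139 170]
176 [154 174 176 176 162 112  48  37  41  40  40  40  38  37  79 143 177 179
 178 177]
178 [138 173 175 176 176 145  57  36  40  40  41  40  38  35  61 131 176 177
 178 178]
180 [159 174 174 175 175 150  78  40  39  40  41  41  40  36  44 104 156 175
 176 178]
182 [174 175 174 175 173 143  68  36  39  40  42  41  42  37  34  59  90 125
 158 174]
bottle [478.  -4. 165.]
jar [490. 383.  85.]
purple [553. 307.  60.]
```

Run:
```python
from h import *
print('ball top z134',onz('top',170+133/5,155+384/5,134)[:2],'side',onz('side',190+211/6.9,140+157/6.9,134)[:2])
for p in((538.5,180.3),(538.5,185),(540,182)):
    print(p,'ball',((proj('top',(*p,134))-[170,155])*5).round(0),'side ball',((proj('side',(*p,134))-[190,140])*6.9).round(0),'side z95',proj('side',(*p,95)).round(1),'z65',((proj('side',(*p,65))-[190,140])*6.9).round(0),'top z65',((proj('top',(*p,65))-[170,155])*5).round(0))
g=cv2.imread('pics/t0.png')
hsv=cv2.cvtColor(g,40)
print(g[224:244,190:212].max(2))
s=cv2.cvtColor(cv2.imread('pics/s0.png'),6)
for v in range(166,186,2):
    row=s[v,210:234].astype(float);th=78;i=np.argmin(row)
    l=i
    while row[l]<th:l-=1
    q=i
    while row[q]<th:q+=1
    L=210+l+(row[l]-th)/(row[l]-row[l+1]);R=210+q-(row[q]-th)/(row[q]-row[q-1]);print(v,round(L,2),round(R,2),round((L+R)/2,2))
```

```text
ball top z134 [537.72884431 185.51020736] side [537.93251726 178.0375493 ]
(538.5, 180.3) ball [143. 382.] side ball [209. 154.] side z95 [221.8 173.7] z65 [227. 291.] top z65 [166. 398.]
(538.5, 185) ball [134. 382.] side ball [204. 147.] side z95 [221.  172.8] z65 [222. 285.] top z65 [157. 398.]
(540, 182) ball [140. 379.] side ball [211. 150.] side z95 [222.  173.2] z65 [228. 288.] top z65 [163. 396.]
[[188 178 164 156 163 179 188 191 192 193 193 192 192 191 191 191 190 189
  188 187 182 169]
 [190 187 182 179 181 184 182 180 183 188 191 192 191 192 191 191 191 190
  190 188 181 159]
 [192 191 190 187 183 178 166 158 163 176 184 188 189 189 190 189 189 188
  188 186 178 155]
 [191 192 189 184 176 167 152 142 142 154 169 179 185 187 185 182 177 175
  174 173 167 149]
 [192 191 187 177 168 162 155 145 135 134 141 155 167 171 170 165 153 146
  145 145 143 132]
 [193 191 183 173 170 170 165 156 142 127 118 120 128 133 137 133 126 123
  123 122 121 119]
 [191 186 177 171 176 181 177 166 150 131 111  97  92  95 100 105 110 114
  116 117 116 116]
 [187 180 167 168 180 187 182 169 152 133
[... 714 characters left out ...]
91 191 191 191 186 175 156 135 120 113 112 119 129 145 162 171
  171 171 172 175]
 [172 178 186 189 190 190 189 186 179 170 162 157 158 164 169 176 183 186
  186 187 187 187]
 [137 154 177 188 190 190 190 189 188 185 184 181 181 184 186 187 188 189
  188 188 188 188]
 [113 137 169 187 190 191 190 190 190 190 189 189 189 189 189 188 188 187
  185 181 181 183]
 [109 134 169 187 190 190 191 190 190 189 189 189 190 189 190 189 188 184
  175 163 161 166]]
166 209.46 211.9 210.68
168 209.5 212.07 210.79
170 209.47 212.49 210.98
172 209.58 212.72 211.15
174 209.67 212.88 211.28
176 217.53 225.98 221.75
178 217.76 226.24 222.0
180 218.0 226.57 222.28
182 217.87 227.61 222.74
184 218.81 226.84 222.83
```

```bash
cat >> h.py <<'E'
from scipy.spatial.transform import Rotation as R
def st():
    o=r.get_obs();M=R.from_rotvec(o['tcp_rot']).as_matrix()
    print('t',round(o['time_s'],2),'p',np.round(o['eef_pos'],1),'yaz',round(np.degrees(np.arctan2(M[1,1],M[0,1])),1),'tilt',np.round(M[:2,2],4),'F',np.round(o['ft_force'],1),'M',np.round(o['moment'],2),'w',round(o['gripper_width'],1),'g',round(o['grip_force'],1),'q6',round(o['qpos'][5],2))
    return o,M
def off(target,turn=0):
    o,M=st(); M2=M@R.from_euler('z',turn,degrees=True).as_matrix()
    v=M2.T@(np.array(target)-o['eef_pos'])/1000; print('turn',turn,'offset m',v.round(4),'rows',np.linalg.norm(v)/.03); return v
E
python3 -c "
from h import *
off((539,181,200),5)"
```

```text
t 0.1 p [227.  500.6 230.8] yaz 65.6 tilt [-0.0005 -0.0009] F [ 0.7  1.  -0.5] M [-0.    0.06  0.01] w 85.4 g 0.0 q6 -0.08
turn 5 offset m [-0.4287 -0.1253  0.0309] rows 14.924262106953819
```

>>> servo_tool(
  targets=[
    {"delta_rot": [0, 0, 5], "offset": [0, 0, 0], "grip": 1},
    {"delta_rot": [0, 0, 0], "offset": [-0.0286, -0.00835, 0], "grip": 1},
    {"delta_rot": [0, 0, 0], "offset": [-0.0286, -0.00835, 0], "grip": 1},
    {"delta_rot": [0, 0, 0], "offset": [-0.0286, -0.00835, 0], "grip": 1},
    {"delta_rot": [0, 0, 0], "offset": [-0.0286, -0.00835, 0], "grip": 1},
  ],
)

```text
time_s: 0.52
eef_pos: [311.0, 414.5, 231.0]
tcp_rot: [-0.796, -3.039, 0.001]
ft_force: [-0.4, 0.2, 0.1]
gripper_width: 84.8
grip_force: 0.0
```

>>> servo_tool(
  targets=[
    {"delta_rot": [0, 0, 0], "offset": [-0.0286, -0.00835, 0], "grip": 1},
    {"delta_rot": [0, 0, 0], "offset": [-0.0286, -0.00835, 0], "grip": 1},
    {"delta_rot": [0, 0, 0], "offset": [-0.0286, -0.00835, 0], "grip": 1},
    {"delta_rot": [0, 0, 0], "offset": [-0.0286, -0.00835, 0], "grip": 1},
    {"delta_rot": [0, 0, 0], "offset": [-0.0286, -0.00835, 0], "grip": 1},
  ],
)

```text
time_s: 0.93
eef_pos: [415.2, 307.8, 231.1]
tcp_rot: [-0.797, -3.038, 0.001]
ft_force: [0.6, 1.0, 0.1]
gripper_width: 85.9
grip_force: 0.0
```

>>> servo_tool(
  targets=[
    {"delta_rot": [0, 0, 0], "offset": [-0.0286, -0.00835, 0], "grip": 1},
    {"delta_rot": [0, 0, 0], "offset": [-0.0286, -0.00835, 0], "grip": 1},
    {"delta_rot": [0, 0, 0], "offset": [-0.0286, -0.00835, 0], "grip": 1},
    {"delta_rot": [0, 0, 0], "offset": [-0.0286, -0.00835, 0], "grip": 1},
    {"delta_rot": [0, 0, 0], "offset": [-0.0286, -0.00835, 0], "grip": 1},
  ],
)

```text
time_s: 1.35
eef_pos: [519.3, 201.2, 231.0]
tcp_rot: [-0.797, -3.038, 0.0]
ft_force: [-0.1, 0.1, -0.1]
gripper_width: 85.2
grip_force: 0.0
```

>>> servo_tool(
  targets=[
    {"delta_rot": [0, 0, 0], "offset": [-0.0286, -0.00835, 0.03], "grip": 1},
    {"delta_rot": [0, 0, 0], "offset": [0, 0, 0], "grip": 1},
  ],
)

```text
time_s: 1.52
eef_pos: [540.1, 177.8, 197.4]
tcp_rot: [-0.801, -3.034, 0.005]
ft_force: [-0.6, -0.4, -1.3]
gripper_width: 85.6
grip_force: 0.0
```

```bash
python3 -c "
from h import *
off((539,181,160),0)"
```

```text
t 1.52 p [540.1 177.8 197.4] yaz 60.4 tilt [-0.0044 -0.002 ] F [-0.6 -0.4 -1.3] M [-0.08  0.02  0.  ] w 85.6 g 0.0 q6 -0.82
turn 0 offset m [0.0024 0.0024 0.0374] rows 1.2526300076718784
```

>>> servo_tool(
  targets=[
    {"delta_rot": [0, 0, 0], "offset": [0, 0, 0.01], "grip": 1},
    {"delta_rot": [0, 0, 0], "offset": [0, 0, 0.01], "grip": 1},
    {"delta_rot": [0, 0, 0], "offset": [0, 0, 0.01], "grip": 1},
    {"delta_rot": [0, 0, 0], "offset": [0, 0, 0], "grip": 1},
    {"delta_rot": [0, 0, 0], "offset": [0, 0, 0], "grip": 1},
  ],
)

```text
time_s: 1.93
eef_pos: [538.6, 182.1, 171.4]
tcp_rot: [-0.795, -3.039, 0.001]
ft_force: [0.0, 1.0, -0.0]
gripper_width: 85.2
grip_force: 0.0
```

```bash
python3 -c "
from h import *
off((539,181,80),0)
s=snap('side','s1.png');t=snap('top','t1.png')
A=cv2.resize(s[100:220,170:290],(480,480),interpolation=2);cv2.imwrite('pics/c3.png',A[:,:,::-1])"
```

```text
t 1.93 p [538.6 182.1 171.4] yaz 60.7 tilt [-0.0008 -0.0002] F [ 0.  1. -0.] M [-0.05  0.01  0.02] w 85.2 g 0.0 q6 -0.81
turn 0 offset m [-0.001  -0.0007  0.0914] rows 3.0480373010640656
```

View pics/c3.png

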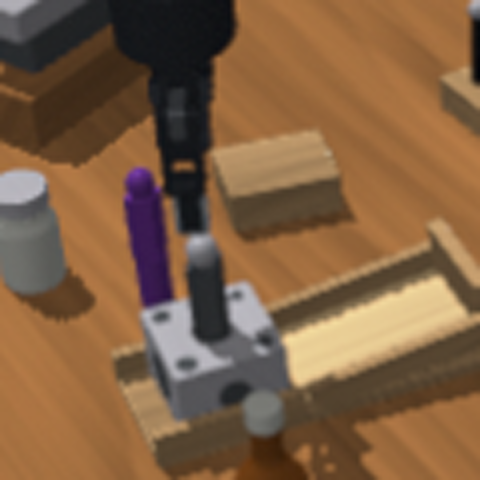

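The gripper's fingers show at crop (192,215), above the punch ball at (202,247). I'll compare both with their projections.

Run:
```python
from h import *
f=lambda P:((proj('side',P)-[170,100])*4).round(1)
y=np.array([np.cos(np.radians(60.7)),np.sin(np.radians(60.7)),0])
for s in(-43,0,43): print(s,f(np.array([538.6,182.1,188])+s*y),f(np.array([538.6,182.1,200])+s*y))
print('ball',f([539,181,134]),'z100',f([539,181,100]))
g=cv2.imread('pics/s1.png').max(2)
for v in range(150,168,2):print(v,g[v,206:230])
```

```text
-43 [190.4 220.7] [188.4 205.3]
0 [191.7 181. ] [189.8 165.7]
43 [193.  143.3] [191.1 128.2]
ball [201.6 248.2] z100 [206.8 288.3]
150 [ 83  80  67  65  98 157 148  98  52  27  23  24  26  39  70  95 129 154
 150 126  97  94  85  84]
152 [ 81  78  65  64  81 137 150 113  69  30  24  25  24  31  62  96 130 154
 151 143 122  96  87  84]
154 [ 81  77  66  65  72 125 157 131  78  35  23  25  24  27  54  81 116 160
 158 153 141 114  91  83]
156 [ 80  80  74  66  65 111 162 147  82  46  24  23  24  25  48  77 123 165
 164 160 156 139 104  86]
158 [ 80  81  76  65  65  97 155 157 130  98  87  90 102 104 106 117 144 170
 172 168 163 160 144 110]
160 [ 80  79  76  66  65  81 137 166 164 162 162 166 183 190 174 157 141 132
 155 173 172 167 163 159]
162 [ 79  80  78  73  66  86 139 165 168 163 149 143 144 140 131 118 104  92
 110 148 168 173 170 167]
164 [ 78  80  80  78  71  71 123 164 164 165 150 107 104 101  97  91  84  73
  60 105 153 162 168 172]
166 [ 80  78  74  70  66  64 114 166 166 153 119  77  68  75  73  70  64  53
  43  81 136 161 161 163]
```

Both projections match the picture, so I descend and close gently.

>>> servo_tool(
  targets=[
    {"delta_rot": [0, 0, 0], "offset": [-0.0005, 0, 0.018], "grip": 1},
    {"delta_rot": [0, 0, 0], "offset": [0, 0, 0.018], "grip": 1},
    {"delta_rot": [0, 0, 0], "offset": [0, 0, 0.018], "grip": 1},
    {"delta_rot": [0, 0, 0], "offset": [0, 0, 0.018], "grip": 1},
    {"delta_rot": [0, 0, 0], "offset": [0, 0, 0.016], "grip": 1},
  ],
)

```text
time_s: 2.45
eef_pos: [539.7, 181.5, 83.4]
tcp_rot: [0.796, 3.038, 0.001]
ft_force: [-0.5, 0.8, 0.4]
gripper_width: 85.2
grip_force: 0.0
```

>>> servo_tool(
  targets=[
    {"delta_rot": [0, 0, 0], "offset": [0, 0, 0], "grip": 0.4},
    {"delta_rot": [0, 0, 0], "offset": [0, 0, 0], "grip": 0.35},
    {"delta_rot": [0, 0, 0], "offset": [0, 0, 0], "grip": 0.35},
    {"delta_rot": [0, 0, 0], "offset": [0, 0, 0], "grip": 0.35},
    {"delta_rot": [0, 0, 0], "offset": [0, 0, 0], "grip": 0.35},
  ],
  force=20,
)

```text
time_s: 2.87
eef_pos: [540.3, 181.6, 85.0]
tcp_rot: [0.797, 3.037, 0.002]
ft_force: [1.2, 2.3, 2.1]
gripper_width: 29.9
grip_force: 1.4
```

>>> servo_tool(
  targets=[
    {"delta_rot": [0, 0, 0], "offset": [0, 0, 0], "grip": 0},
    {"delta_rot": [0, 0, 0], "offset": [0, 0, 0], "grip": 0},
    {"delta_rot": [0, 0, 0], "offset": [0, 0, 0], "grip": 0},
    {"delta_rot": [0, 0, 0], "offset": [0, 0, 0], "grip": 0},
    {"delta_rot": [0, 0, 0], "offset": [0, 0, 0], "grip": 0},
  ],
  force=20,
)

```text
time_s: 3.28
eef_pos: [540.9, 182.2, 85.2]
tcp_rot: [0.797, 3.035, 0.005]
ft_force: [1.6, 4.4, 5.4]
gripper_width: 24.5
grip_force: 18.8
```

```bash
python3 -c "
from h import *
st()"
```

```text
t 3.28 p [540.9 182.2  85.2] yaz 60.6 tilt [0.0038 0.0021] F [1.6 4.4 5.4] M [ 1.1  -0.35 -0.13] w 24.5 g 18.8 q6 -0.82
```

>>> servo_tool(
  targets=[
    {"delta_rot": [0, 0, 0], "offset": [0, 0.0015, -0.001], "grip": 0},
    {"delta_rot": [0, 0, 0], "offset": [0, 0, 0], "grip": 0},
    {"delta_rot": [0, 0, 0], "offset": [0, 0, 0], "grip": 0},
    {"delta_rot": [0, 0, 0], "offset": [0, 0, 0], "grip": 0},
  ],
  force=80,
)

```text
time_s: 3.62
eef_pos: [541.3, 182.9, 85.6]
tcp_rot: [0.796, 3.037, 0.002]
ft_force: [4.2, 2.9, 4.5]
gripper_width: 21.7
grip_force: 76.8
```

```bash
python3 -c "
from h import *
st()"
```

```text
t 3.62 p [541.3 182.9  85.6] yaz 60.6 tilt [0.0026 0.0008] F [4.2 2.9 4.5] M [ 0.81 -0.89  0.09] w 21.7 g 76.8 q6 -0.81
```

>>> servo_tool(
  targets=[
    {"delta_rot": [0, 0, 5.2], "offset": [0, 0, 0], "grip": 0},
    {"delta_rot": [0, 0, 5.2], "offset": [0, 0, -0.0002], "grip": 0},
    {"delta_rot": [0, 0, 5.2], "offset": [0, 0, -0.0002], "grip": 0},
    {"delta_rot": [0, 0, 5.2], "offset": [0, 0, -0.0002], "grip": 0},
    {"delta_rot": [0, 0, 5.2], "offset": [0, 0, -0.0002], "grip": 0},
  ],
)

```text
time_s: 4.03
eef_pos: [540.1, 181.7, 85.5]
tcp_rot: [1.465, 2.779, -0.003]
ft_force: [0.4, -3.2, 1.0]
gripper_width: 21.2
grip_force: 79.0
```

```bash
python3 -c "
from h import *
st()"
```

```text
t 4.03 p [540.1 181.7  85.5] yaz 34.4 tilt [-0.0008 -0.0016] F [ 0.4 -3.2  1. ] M [-0.78 -0.28  0.38] w 21.2 g 79.0 q6 -0.36
```

>>> servo_tool(
  targets=[
    {"delta_rot": [0, 0, 5.2], "offset": [0, 0, -0.0002], "grip": 0},
    {"delta_rot": [0, 0, 5.2], "offset": [0, 0, -0.0002], "grip": 0},
    {"delta_rot": [0, 0, 5.2], "offset": [0, 0, -0.0002], "grip": 0},
    {"delta_rot": [0, 0, 5.2], "offset": [0, 0, -0.0002], "grip": 0},
    {"delta_rot": [0, 0, 5.2], "offset": [0, 0, -0.0002], "grip": 0},
  ],
)

```text
time_s: 4.45
eef_pos: [539.0, 181.9, 85.6]
tcp_rot: [-2.052, -2.377, 0.005]
ft_force: [-0.3, 0.5, -5.3]
gripper_width: 20.6
grip_force: 78.5
```

```bash
python3 -c "
from h import *
st()"
```

```text
t 4.45 p [539.  181.9  85.6] yaz 8.4 tilt [-0.0033 -0.0016] F [-0.3  0.5 -5.3] M [-0.16 -0.04  0.33] w 20.6 g 78.5 q6 0.1
```

>>> servo_tool(
  targets=[
    {"delta_rot": [0, 0, -5.2], "offset": [0, 0, 0], "grip": 0},
    {"delta_rot": [0, 0, -5.2], "offset": [0, 0, -0.0002], "grip": 0},
    {"delta_rot": [0, 0, -5.2], "offset": [0, 0, -0.0002], "grip": 0},
    {"delta_rot": [0, 0, -5.2], "offset": [0, 0, -0.0002], "grip": 0},
    {"delta_rot": [0, 0, -5.2], "offset": [0, 0, -0.0002], "grip": 0},
  ],
)

```text
time_s: 4.87
eef_pos: [539.7, 182.4, 86.3]
tcp_rot: [-1.455, -2.783, 0.001]
ft_force: [4.5, 2.1, -8.7]
gripper_width: 20.7
grip_force: 79.9
```

>>> servo_tool(
  targets=[
    {"delta_rot": [0, 0, -5.2], "offset": [0, 0, -0.0002], "grip": 0},
    {"delta_rot": [0, 0, -5.2], "offset": [0, 0, -0.0002], "grip": 0},
    {"delta_rot": [0, 0, -5.2], "offset": [0, 0, -0.0002], "grip": 0},
    {"delta_rot": [0, 0, -5.2], "offset": [0, 0, -0.0002], "grip": 0},
    {"delta_rot": [0, 0, -5.2], "offset": [0, 0, -0.0002], "grip": 0},
  ],
)

```text
time_s: 5.28
eef_pos: [540.4, 182.6, 87.6]
tcp_rot: [0.792, 3.04, 0.001]
ft_force: [6.4, 5.0, -9.5]
gripper_width: 21.1
grip_force: 79.8
```

>>> servo_tool(
  targets=[
    {"delta_rot": [0, 0, 5.2], "offset": [0, 0, 0], "grip": 0},
    {"delta_rot": [0, 0, 5.2], "offset": [0, 0, -0.0002], "grip": 0},
    {"delta_rot": [0, 0, 5.2], "offset": [0, 0, -0.0002], "grip": 0},
    {"delta_rot": [0, 0, 5.2], "offset": [0, 0, -0.0002], "grip": 0},
    {"delta_rot": [0, 0, 5.2], "offset": [0, 0, -0.0002], "grip": 0},
  ],
)

```text
time_s: 5.7
eef_pos: [539.0, 181.7, 88.0]
tcp_rot: [-1.464, -2.777, 0.005]
ft_force: [1.3, -0.1, -7.1]
gripper_width: 21.3
grip_force: 78.3
```

>>> servo_tool(
  targets=[
    {"delta_rot": [0, 0, 5.2], "offset": [0, 0, -0.0002], "grip": 0},
    {"delta_rot": [0, 0, 5.2], "offset": [0, 0, -0.0002], "grip": 0},
    {"delta_rot": [0, 0, 5.2], "offset": [0, 0, -0.0002], "grip": 0},
    {"delta_rot": [0, 0, 5.2], "offset": [0, 0, -0.0002], "grip": 0},
    {"delta_rot": [0, 0, 5.2], "offset": [0, 0, -0.0002], "grip": 0},
  ],
)

```text
time_s: 6.12
eef_pos: [538.3, 181.9, 88.6]
tcp_rot: [-2.051, -2.376, 0.007]
ft_force: [-2.3, 0.4, -6.5]
gripper_width: 20.9
grip_force: 78.4
```

```bash
python3 -c "
from h import *
st()"
```

```text
t 6.12 p [538.3 181.9  88.6] yaz 8.4 tilt [-0.0052 -0.0016] F [-2.3  0.4 -6.5] M [0.13 0.42 0.37] w 20.9 g 78.4 q6 0.1
```

>>> servo_tool(
  targets=[
    {"delta_rot": [0, 0, -5.2], "offset": [0, 0, 0], "grip": 0},
    {"delta_rot": [0, 0, -5.2], "offset": [0, 0, -0.0002], "grip": 0},
    {"delta_rot": [0, 0, -5.2], "offset": [0, 0, -0.0002], "grip": 0},
    {"delta_rot": [0, 0, -5.2], "offset": [0, 0, -0.0002], "grip": 0},
    {"delta_rot": [0, 0, -5.2], "offset": [0, 0, -0.0002], "grip": 0},
  ],
)

```text
time_s: 6.53
eef_pos: [539.1, 182.2, 89.6]
tcp_rot: [-1.454, -2.782, 0.003]
ft_force: [3.3, 2.8, -8.6]
gripper_width: 20.8
grip_force: 79.9
```

>>> servo_tool(
  targets=[
    {"delta_rot": [0, 0, -5.2], "offset": [0, 0, -0.0002], "grip": 0},
    {"delta_rot": [0, 0, -5.2], "offset": [0, 0, -0.0002], "grip": 0},
    {"delta_rot": [0, 0, -5.2], "offset": [0, 0, -0.0002], "grip": 0},
    {"delta_rot": [0, 0, -5.2], "offset": [0, 0, -0.0002], "grip": 0},
    {"delta_rot": [0, 0, -5.2], "offset": [0, 0, -0.0002], "grip": 0},
  ],
)

```text
time_s: 6.95
eef_pos: [539.9, 182.5, 90.9]
tcp_rot: [-0.791, -3.039, 0.0]
ft_force: [4.8, 3.9, -9.6]
gripper_width: 21.1
grip_force: 79.8
```

>>> servo_tool(
  targets=[
    {"delta_rot": [0, 0, 5.2], "offset": [0, 0, 0], "grip": 0},
    {"delta_rot": [0, 0, 5.2], "offset": [0, 0, -0.0002], "grip": 0},
    {"delta_rot": [0, 0, 5.2], "offset": [0, 0, -0.0002], "grip": 0},
    {"delta_rot": [0, 0, 5.2], "offset": [0, 0, -0.0002], "grip": 0},
    {"delta_rot": [0, 0, 5.2], "offset": [0, 0, -0.0002], "grip": 0},
  ],
)

```text
time_s: 7.37
eef_pos: [538.7, 181.8, 91.4]
tcp_rot: [-1.464, -2.776, 0.006]
ft_force: [0.2, -1.1, -6.8]
gripper_width: 20.9
grip_force: 78.8
```

>>> servo_tool(
  targets=[
    {"delta_rot": [0, 0, 5.2], "offset": [0, 0, -0.0002], "grip": 0},
    {"delta_rot": [0, 0, 5.2], "offset": [0, 0, -0.0002], "grip": 0},
    {"delta_rot": [0, 0, 5.2], "offset": [0, 0, -0.0002], "grip": 0},
    {"delta_rot": [0, 0, 5.2], "offset": [0, 0, -0.0002], "grip": 0},
    {"delta_rot": [0, 0, 5.2], "offset": [0, 0, -0.0002], "grip": 0},
  ],
)

```text
time_s: 7.78
eef_pos: [538.0, 182.1, 92.2]
tcp_rot: [-2.051, -2.375, 0.008]
ft_force: [-1.9, 1.8, -5.9]
gripper_width: 20.8
grip_force: 78.9
```

```bash
python3 -c "
from h import *
st()
s=snap('side','s2.png');A=cv2.resize(s[130:220,180:300],(800,600),interpolation=2);cv2.imwrite('pics/c4.png',A[:,:,::-1])"
```

```text
t 7.78 p [538.  182.1  92.2] yaz 8.4 tilt [-0.006  -0.0014] F [-1.9  1.8 -5.9] M [0.42 0.71 0.27] w 20.8 g 78.9 q6 0.1
```

View pics/c4.png

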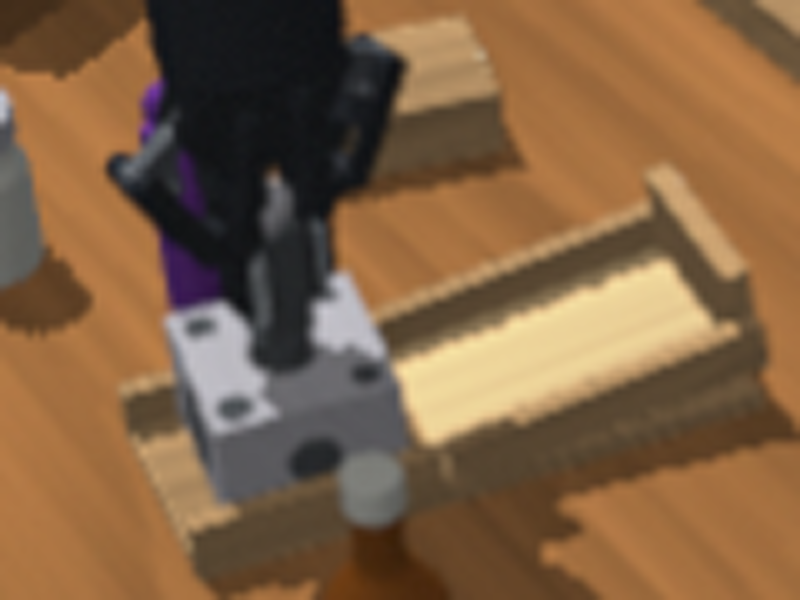

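The block sits flat in its bay and the punch, at crop (285,290), is upright in the fingers. I carry on.

>>> servo_tool(
  targets=[
    {"delta_rot": [0, 0, -5.2], "offset": [0, 0, 0], "grip": 0},
    {"delta_rot": [0, 0, -5.2], "offset": [0, 0, -0.0002], "grip": 0},
    {"delta_rot": [0, 0, -5.2], "offset": [0, 0, -0.0002], "grip": 0},
    {"delta_rot": [0, 0, -5.2], "offset": [0, 0, -0.0002], "grip": 0},
    {"delta_rot": [0, 0, -5.2], "offset": [0, 0, -0.0002], "grip": 0},
  ],
)

```text
time_s: 8.25
eef_pos: [539.2, 182.1, 93.3]
tcp_rot: [-1.451, -2.784, 0.003]
ft_force: [0.5, 1.4, -10.0]
gripper_width: 21.1
grip_force: 79.9
```

>>> servo_tool(
  targets=[
    {"delta_rot": [0, 0, -5.2], "offset": [0, 0, -0.0002], "grip": 0},
    {"delta_rot": [0, 0, -5.2], "offset": [0, 0, -0.0002], "grip": 0},
    {"delta_rot": [0, 0, -5.2], "offset": [0, 0, -0.0002], "grip": 0},
    {"delta_rot": [0, 0, -5.2], "offset": [0, 0, -0.0002], "grip": 0},
    {"delta_rot": [0, 0, -5.2], "offset": [0, 0, -0.0002], "grip": 0},
  ],
)

```text
time_s: 8.67
eef_pos: [540.0, 182.4, 94.7]
tcp_rot: [-0.788, -3.04, 0.0]
ft_force: [3.4, 1.7, -8.2]
gripper_width: 21.3
grip_force: 79.8
```

>>> servo_tool(
  targets=[
    {"delta_rot": [0, 0, 5.2], "offset": [0, 0, 0], "grip": 0},
    {"delta_rot": [0, 0, 5.2], "offset": [0, 0, -0.0002], "grip": 0},
    {"delta_rot": [0, 0, 5.2], "offset": [0, 0, -0.0002], "grip": 0},
    {"delta_rot": [0, 0, 5.2], "offset": [0, 0, -0.0002], "grip": 0},
    {"delta_rot": [0, 0, 5.2], "offset": [0, 0, -0.0002], "grip": 0},
  ],
)

```text
time_s: 9.08
eef_pos: [539.1, 182.1, 95.3]
tcp_rot: [-1.462, -2.778, 0.004]
ft_force: [-0.0, 3.0, -6.8]
gripper_width: 21.1
grip_force: 78.9
```

>>> servo_tool(
  targets=[
    {"delta_rot": [0, 0, 5.2], "offset": [0, 0, -0.0002], "grip": 0},
    {"delta_rot": [0, 0, 5.2], "offset": [0, 0, -0.0002], "grip": 0},
    {"delta_rot": [0, 0, 5.2], "offset": [0, 0, -0.0002], "grip": 0},
    {"delta_rot": [0, 0, 5.2], "offset": [0, 0, -0.0002], "grip": 0},
    {"delta_rot": [0, 0, 5.2], "offset": [0, 0, -0.0002], "grip": 0},
  ],
)

```text
time_s: 9.5
eef_pos: [538.0, 182.3, 96.0]
tcp_rot: [-2.048, -2.377, 0.007]
ft_force: [-5.2, 1.2, -4.8]
gripper_width: 21.0
grip_force: 79.3
```

>>> servo_tool(
  targets=[
    {"delta_rot": [0, 0, -5.2], "offset": [0, 0, 0], "grip": 0},
    {"delta_rot": [0, 0, -5.2], "offset": [0, 0, -0.0002], "grip": 0},
    {"delta_rot": [0, 0, -5.2], "offset": [0, 0, -0.0002], "grip": 0},
    {"delta_rot": [0, 0, -5.2], "offset": [0, 0, -0.0002], "grip": 0},
    {"delta_rot": [0, 0, -5.2], "offset": [0, 0, -0.0002], "grip": 0},
  ],
)

```text
time_s: 9.92
eef_pos: [539.1, 182.1, 96.9]
tcp_rot: [-1.45, -2.784, 0.003]
ft_force: [1.9, 1.3, -7.3]
gripper_width: 21.3
grip_force: 79.6
```

>>> servo_tool(
  targets=[
    {"delta_rot": [0, 0, -5.2], "offset": [0, 0, -0.0002], "grip": 0},
    {"delta_rot": [0, 0, -5.2], "offset": [0, 0, -0.0002], "grip": 0},
    {"delta_rot": [0, 0, -5.2], "offset": [0, 0, -0.0002], "grip": 0},
    {"delta_rot": [0, 0, -5.2], "offset": [0, 0, -0.0002], "grip": 0},
    {"delta_rot": [0, 0, -5.2], "offset": [0, 0, -0.0002], "grip": 0},
  ],
)

```text
time_s: 10.33
eef_pos: [539.6, 182.6, 98.8]
tcp_rot: [-0.787, -3.039, 0.0]
ft_force: [0.4, 2.8, -1.0]
gripper_width: 21.0
grip_force: 80.2
```

```bash
python3 -c "
from h import *
st()"
```

```text
t 10.33 p [539.6 182.6  98.8] yaz 61.0 tilt [-0.0018  0.0003] F [ 0.4  2.8 -1. ] M [ 0.71 -0.05 -0.02] w 21.0 g 80.2 q6 -0.82
```

>>> servo_tool(
  targets=[
    {"delta_rot": [0, 0, 5.2], "offset": [0, 0, 0], "grip": 0},
    {"delta_rot": [0, 0, 5.2], "offset": [0, 0, -0.0003], "grip": 0},
    {"delta_rot": [0, 0, 5.2], "offset": [0, 0, -0.0003], "grip": 0},
    {"delta_rot": [0, 0, 5.2], "offset": [0, 0, -0.0003], "grip": 0},
    {"delta_rot": [0, 0, 5.2], "offset": [0, 0, -0.0003], "grip": 0},
  ],
)

```text
time_s: 10.75
eef_pos: [539.5, 182.1, 99.8]
tcp_rot: [-1.463, -2.779, 0.003]
ft_force: [0.0, 0.3, -3.0]
gripper_width: 21.2
grip_force: 80.0
```

```bash
python3 -c "
from h import *
st()"
```

```text
t 10.75 p [539.5 182.1  99.8] yaz 34.5 tilt [-0.0021 -0.0009] F [ 0.   0.3 -3. ] M [-0.04 -0.01  0.04] w 21.2 g 80.0 q6 -0.36
```

>>> servo_tool(
  targets=[
    {"delta_rot": [0, 0, 5.2], "offset": [0, 0, -0.0003], "grip": 0},
    {"delta_rot": [0, 0, 5.2], "offset": [0, 0, -0.0003], "grip": 0},
    {"delta_rot": [0, 0, 5.2], "offset": [0, 0, -0.0003], "grip": 0},
    {"delta_rot": [0, 0, 5.2], "offset": [0, 0, -0.0003], "grip": 0},
    {"delta_rot": [0, 0, 5.2], "offset": [0, 0, -0.0003], "grip": 0},
  ],
)

```text
time_s: 11.17
eef_pos: [539.2, 182.2, 101.2]
tcp_rot: [-2.05, -2.378, 0.004]
ft_force: [-1.3, 1.6, -2.6]
gripper_width: 20.9
grip_force: 79.8
```

```bash
python3 -c "
from h import *
st()"
```

```text
t 11.17 p [539.2 182.2 101.2] yaz 8.5 tilt [-0.0029 -0.0008] F [-1.3  1.6 -2.6] M [0.28 0.45 0.01] w 20.9 g 79.8 q6 0.1
```

The torque is now about zero and the vertical force is just the punch's weight, so it is free. I lift it straight up and turn it for the tray.

>>> servo_tool(
  targets=[
    {"delta_rot": [0, 0, 0], "offset": [0, 0, -0.003], "grip": 0},
    {"delta_rot": [0, 0, 0], "offset": [0, 0, -0.006], "grip": 0},
    {"delta_rot": [0, 0, 0], "offset": [0, 0, -0.008], "grip": 0},
    {"delta_rot": [0, 0, 0], "offset": [0, 0, -0.008], "grip": 0},
    {"delta_rot": [0, 0, 0], "offset": [0, 0, -0.008], "grip": 0},
  ],
)

```text
time_s: 11.58
eef_pos: [540.6, 182.5, 136.0]
tcp_rot: [2.046, 2.383, 0.001]
ft_force: [1.3, -0.6, -2.7]
gripper_width: 21.3
grip_force: 79.8
```

>>> servo_tool(
  targets=[
    {"delta_rot": [0, 0, -5.9], "offset": [0, 0, -0.011], "grip": 0},
    {"delta_rot": [0, 0, -5.9], "offset": [0, 0, -0.011], "grip": 0},
    {"delta_rot": [0, 0, -5.9], "offset": [0, 0, -0.011], "grip": 0},
    {"delta_rot": [0, 0, -5.9], "offset": [0, 0, -0.011], "grip": 0},
    {"delta_rot": [0, 0, -5.9], "offset": [0, 0, -0.011], "grip": 0},
  ],
)

```text
time_s: 12.0
eef_pos: [540.8, 182.6, 191.5]
tcp_rot: [1.365, 2.828, 0.002]
ft_force: [0.5, -0.1, -3.2]
gripper_width: 21.0
grip_force: 79.9
```

>>> servo_tool(
  targets=[
    {"delta_rot": [0, 0, -5.9], "offset": [0, 0, 0], "grip": 0},
    {"delta_rot": [0, 0, -5.9], "offset": [0, 0, 0], "grip": 0},
    {"delta_rot": [0, 0, -5.9], "offset": [0, 0, 0], "grip": 0},
    {"delta_rot": [0, 0, -5.9], "offset": [0, 0, 0], "grip": 0},
    {"delta_rot": [0, 0, -5.9], "offset": [0, 0, 0], "grip": 0},
  ],
)

```text
time_s: 12.42
eef_pos: [540.8, 182.6, 191.0]
tcp_rot: [0.6, 3.082, 0.001]
ft_force: [0.4, -0.5, -2.9]
gripper_width: 21.1
grip_force: 79.9
```

```bash
python3 -c "
from h import *
off((598.2,-196.8,190))
t=snap('top','t2.png');s=snap('side','s3.png')
A=cv2.resize(t[155:280,150:270],(480,500),interpolation=2);B=cv2.resize(s[110:220,190:260],(318,500),interpolation=2)
cv2.imwrite('pics/c5.png',np.hstack([A,B])[:,:,::-1])"
```

```text
t 12.42 p [540.8 182.6 191. ] yaz 68.0 tilt [0.0019 0.0003] F [ 0.4 -0.5 -2.9] M [-0.01 -0.05  0.04] w 21.1 g 79.9 q6 -0.94
turn 0 offset m [-0.1956 -0.3301  0.001 ] rows 12.790700449736867
```

View pics/c5.png

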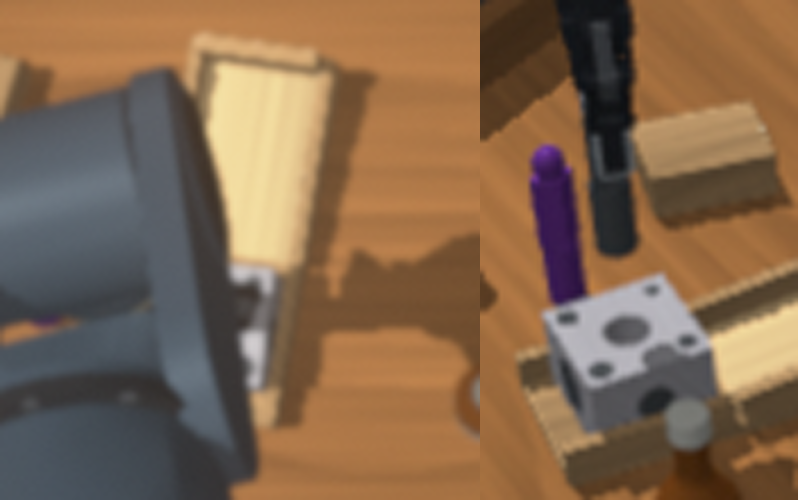

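The block stayed in its bay with the bore open. The punch hangs vertical, its foot at about (220,165) in the side view. I carry it to the tray.

>>> servo_tool(
  targets=[
    {"delta_rot": [0, 0, 0], "offset": [-0.007, -0.0118, 0], "grip": 0},
    {"delta_rot": [0, 0, 0], "offset": [-0.014, -0.0236, 0], "grip": 0},
    {"delta_rot": [0, 0, 0], "offset": [-0.014, -0.0236, 0], "grip": 0},
    {"delta_rot": [0, 0, 0], "offset": [-0.014, -0.0236, 0], "grip": 0},
    {"delta_rot": [0, 0, 0], "offset": [-0.014, -0.0236, 0], "grip": 0},
  ],
)

```text
time_s: 12.93
eef_pos: [558.3, 58.4, 190.3]
tcp_rot: [0.615, 3.08, -0.0]
ft_force: [-0.2, 1.0, -3.0]
gripper_width: 21.0
grip_force: 79.7
```

>>> servo_tool(
  targets=[
    {"delta_rot": [0, 0, 0], "offset": [-0.014, -0.0236, 0], "grip": 0},
    {"delta_rot": [0, 0, 0], "offset": [-0.014, -0.0236, 0], "grip": 0},
    {"delta_rot": [0, 0, 0], "offset": [-0.014, -0.0236, 0], "grip": 0},
    {"delta_rot": [0, 0, 0], "offset": [-0.014, -0.0236, 0], "grip": 0},
    {"delta_rot": [0, 0, 0], "offset": [-0.014, -0.0236, 0], "grip": 0},
  ],
)

```text
time_s: 13.35
eef_pos: [577.9, -77.6, 190.4]
tcp_rot: [0.615, 3.08, -0.0]
ft_force: [1.0, -0.6, -3.3]
gripper_width: 20.8
grip_force: 79.7
```

>>> servo_tool(
  targets=[
    {"delta_rot": [0, 0, 0], "offset": [-0.014, -0.0236, 0], "grip": 0},
    {"delta_rot": [0, 0, 0], "offset": [-0.014, -0.0236, 0], "grip": 0},
    {"delta_rot": [0, 0, 0], "offset": [-0.014, -0.0236, 0], "grip": 0},
    {"delta_rot": [0, 0, 0], "offset": [-0.007, -0.0118, 0], "grip": 0},
    {"delta_rot": [0, 0, 0], "offset": [0, 0, 0], "grip": 0},
  ],
)

```text
time_s: 13.77
eef_pos: [591.6, -173.6, 190.0]
tcp_rot: [0.618, 3.079, -0.001]
ft_force: [-0.3, 0.3, -2.6]
gripper_width: 20.8
grip_force: 79.9
```

```bash
python3 -c "
from h import *
off((598.2,-196.8,80))
t=snap('top','t3.png');s=snap('side','s4.png')
A=cv2.resize(t[170:280,290:380],(400,489),interpolation=2);B=cv2.resize(s[190:310,245:345],(400,480),interpolation=2)
B=np.vstack([B,B[:9]]);cv2.imwrite('pics/c6.png',np.hstack([A,B])[:,:,::-1])
print(proj('side',(598,-197,130)),onz('side',220,165,130))"
```

```text
t 13.77 p [ 591.6 -173.6  190. ] yaz 67.3 tilt [ 0.0007 -0.0008] F [-0.3  0.3 -2.6] M [-0.01  0.01 -0.01] w 20.8 g 79.9 q6 -1.54
turn 0 offset m [-0.0149 -0.0188  0.11  ] rows 3.75421376467098
[324.91629503 238.99834021] [534.1562368  175.15176821 130.        ]
```

View pics/c6.png

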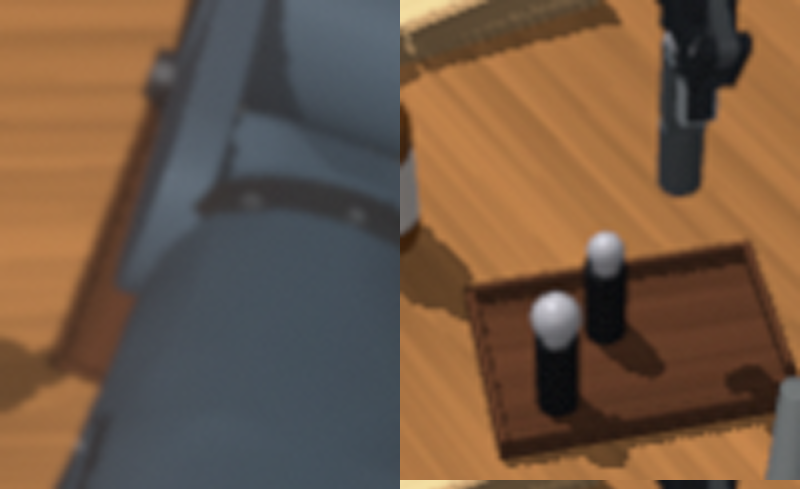

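The grasp is 24 mm short of the target. The punch is upright at crop (680,190), and the tray corners in the side view are at (262.5,261), (332,251), (343,290.5) and (271,304.5). I cross-check the tray from this view.

```bash
python3 -c "
from h import *
c=np.array([onz('side',245+(a-400)/4,190+b/4,18)[:2] for a,b in((470,287),(748,245),(793,402),(503,458))]);print(c.round(0),c.mean(0))
print('mandrel',onz('side',338,340,5),onz('top',397,242,8))
print('b',onz('side',245+(557-400)/4,190+408/4,6),'c',onz('side',245+(605-400)/4,190+337/4,6))"
```

```text
[[ 495.  -90.]
 [ 656. -159.]
 [ 602. -270.]
 [ 443. -208.]] [ 548.9121956  -181.69438198]
mandrel [ 516.07049407 -360.29403603    5.        ] [ 515.87973336 -360.40949595    8.        ]
b [ 492.49110274 -188.46896561    6.        ] c [ 546.15292541 -160.67396323    6.        ]
```

>>> servo_tool(
  targets=[
    {"delta_rot": [0, 0, 0], "offset": [-0.005, -0.0063, 0.01], "grip": 0},
    {"delta_rot": [0, 0, 0], "offset": [-0.005, -0.0063, 0.01], "grip": 0},
    {"delta_rot": [0, 0, 0], "offset": [-0.005, -0.0063, 0.01], "grip": 0},
    {"delta_rot": [0, 0, 0], "offset": [0, 0, 0.015], "grip": 0},
    {"delta_rot": [0, 0, 0], "offset": [0, 0, 0], "grip": 0},
  ],
)

```text
time_s: 14.28
eef_pos: [596.9, -193.5, 140.9]
tcp_rot: [-0.61, -3.076, -0.001]
ft_force: [-0.2, 0.3, -3.6]
gripper_width: 21.1
grip_force: 79.8
```

```bash
python3 -c "
from h import *
off((598.2,-196.8,70))"
```

```text
t 14.28 p [ 596.9 -193.5  140.9] yaz 67.6 tilt [-0.0051  0.002 ] F [-0.2  0.3 -3.6] M [ 0.04  0.09 -0.01] w 21.1 g 79.8 q6 -1.57
turn 0 offset m [-0.0028 -0.0026  0.0709] rows 2.366109127516387
```

>>> servo_tool(
  targets=[
    {"delta_rot": [0, 0, 0], "offset": [-0.001, -0.003, 0.016], "grip": 0},
    {"delta_rot": [0, 0, 0], "offset": [0, 0, 0.016], "grip": 0},
    {"delta_rot": [0, 0, 0], "offset": [0, 0, 0.016], "grip": 0},
    {"delta_rot": [0, 0, 0], "offset": [0, 0, 0.013], "grip": 0},
    {"delta_rot": [0, 0, 0], "offset": [0, 0, 0.006], "grip": 0},
  ],
)

```text
time_s: 14.7
eef_pos: [597.4, -196.4, 75.9]
tcp_rot: [-0.609, -3.079, -0.001]
ft_force: [0.1, -0.6, -1.7]
gripper_width: 21.1
grip_force: 79.8
```

>>> servo_tool(
  targets=[
    {"delta_rot": [0, 0, 0], "offset": [0, 0, 0], "grip": 0},
    {"delta_rot": [0, 0, 0], "offset": [0, 0, 0], "grip": 0},
  ],
)

```text
time_s: 14.87
eef_pos: [598.4, -196.8, 78.1]
tcp_rot: [0.61, 3.082, -0.0]
ft_force: [0.5, 0.5, -2.6]
gripper_width: 21.0
grip_force: 79.8
```

```bash
python3 -c "
from h import *
st()"
```

```text
t 14.87 p [ 598.4 -196.8   78.1] yaz 67.6 tilt [ 0.0001 -0.0001] F [ 0.5  0.5 -2.6] M [-0.02 -0.02 -0.04] w 21.0 g 79.8 q6 -1.57
```

>>> servo_tool(
  targets=[
    {"delta_rot": [0, 0, 0], "offset": [0, 0, 0.003], "grip": 0},
    {"delta_rot": [0, 0, 0], "offset": [0, 0, 0.003], "grip": 0},
    {"delta_rot": [0, 0, 0], "offset": [0, 0, 0.002], "grip": 0},
    {"delta_rot": [0, 0, 0], "offset": [0, 0, 0.0], "grip": 0},
  ],
)

```text
time_s: 15.2
eef_pos: [598.0, -196.7, 69.6]
tcp_rot: [-0.61, -3.082, -0.0]
ft_force: [-0.6, 0.5, -3.7]
gripper_width: 21.4
grip_force: 79.8
```

>>> servo_tool(
  targets=[
    {"delta_rot": [0, 0, 0], "offset": [0, 0, 0.001], "grip": 0},
    {"delta_rot": [0, 0, 0], "offset": [0, 0, 0.001], "grip": 0},
    {"delta_rot": [0, 0, 0], "offset": [0, 0, 0.001], "grip": 0},
    {"delta_rot": [0, 0, 0], "offset": [0, 0, 0], "grip": 0},
  ],
)

```text
time_s: 15.53
eef_pos: [598.1, -196.8, 66.7]
tcp_rot: [-0.61, -3.082, -0.0]
ft_force: [-0.5, -0.1, -3.2]
gripper_width: 20.9
grip_force: 79.8
```

```bash
python3 -c "
from h import *
st()"
```

```text
t 15.53 p [ 598.1 -196.8   66.7] yaz 67.6 tilt [-0.0002  0.0001] F [-0.5 -0.1 -3.2] M [0.02 0.08 0.02] w 20.9 g 79.8 q6 -1.57
```

>>> servo_tool(
  targets=[
    {"delta_rot": [0, 0, 0], "offset": [0, 0, 0.001], "grip": 0},
    {"delta_rot": [0, 0, 0], "offset": [0, 0, 0], "grip": 0},
    {"delta_rot": [0, 0, 0], "offset": [0, 0, 0], "grip": 0},
  ],
)

```text
time_s: 15.78
eef_pos: [598.3, -196.8, 66.5]
tcp_rot: [0.61, 3.081, -0.0]
ft_force: [-2.5, 1.0, 5.4]
gripper_width: 21.0
grip_force: 80.9
```

>>> servo_tool(
  targets=[
    {"delta_rot": [0, 0, 0], "offset": [0, 0, 0.001], "grip": 0},
    {"delta_rot": [0, 0, 0], "offset": [0, 0, 0], "grip": 0},
    {"delta_rot": [0, 0, 0], "offset": [0, 0, 0], "grip": 0},
  ],
)

```text
time_s: 16.03
eef_pos: [598.5, -196.9, 66.4]
tcp_rot: [0.61, 3.081, -0.0]
ft_force: [-4.4, 2.6, 14.4]
gripper_width: 20.8
grip_force: 82.2
```

>>> servo_tool(
  targets=[
    {"delta_rot": [0, 0, 0], "offset": [0, 0, -0.0014], "grip": 0},
    {"delta_rot": [0, 0, 0], "offset": [0, 0, 0], "grip": 0},
    {"delta_rot": [0, 0, 0], "offset": [0, 0, 0], "grip": 0},
  ],
  force=30,
)

```text
time_s: 16.28
eef_pos: [598.4, -196.9, 66.5]
tcp_rot: [0.61, 3.081, -0.0]
ft_force: [-1.7, 0.0, 3.2]
gripper_width: 21.1
grip_force: 80.8
```

>>> servo_tool(
  targets=[
    {"delta_rot": [0, 0, 0], "offset": [0, 0, 0], "grip": 0.3},
    {"delta_rot": [0, 0, 0], "offset": [0, 0, 0], "grip": 0.4},
    {"delta_rot": [0, 0, 0], "offset": [0, 0, 0], "grip": 0.6},
    {"delta_rot": [0, 0, 0], "offset": [0, 0, 0], "grip": 0.8},
    {"delta_rot": [0, 0, 0], "offset": [0, 0, 0], "grip": 0.8},
  ],
  force=20,
)

```text
time_s: 16.7
eef_pos: [598.1, -196.8, 66.1]
tcp_rot: [-0.61, -3.082, -0.0]
ft_force: [-0.2, 1.0, -0.5]
gripper_width: 67.5
grip_force: 0.0
```

>>> servo_tool(
  targets=[
    {"delta_rot": [0, 0, 0], "offset": [0, 0, 0], "grip": 0.8},
    {"delta_rot": [0, 0, 0], "offset": [0, 0, 0], "grip": 0.8},
    {"delta_rot": [0, 0, 0], "offset": [0, 0, 0], "grip": 0.8},
  ],
)

```text
time_s: 16.95
eef_pos: [598.1, -196.8, 66.2]
tcp_rot: [-0.61, -3.082, 0.0]
ft_force: [-0.1, 0.2, -0.2]
gripper_width: 68.0
grip_force: 0.0
```

```bash
python3 -c "
from h import *
st()
s=snap('side','s5.png');B=cv2.resize(s[190:310,245:345],(500,600),interpolation=2);cv2.imwrite('pics/c7.png',B[:,:,::-1])"
```

```text
t 16.95 p [ 598.1 -196.8   66.2] yaz 67.6 tilt [-0. -0.] F [-0.1  0.2 -0.2] M [-0.04  0.03 -0.01] w 68.0 g 0.0 q6 -1.57
```

View pics/c7.png

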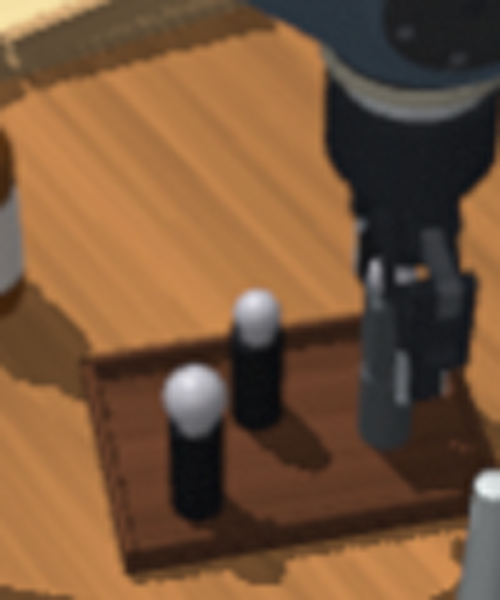

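The punch stands upright, released, at (322,278) in the side view. The bystanders have not moved. I now work out the rack axis for the push.

>>> servo_tool(
  targets=[
    {"delta_rot": [0, 0, 0], "offset": [0, 0, -0.02], "grip": 0.8},
    {"delta_rot": [0, 0, 0], "offset": [0, 0, -0.035], "grip": 0.8},
    {"delta_rot": [0, 0, 0], "offset": [0, 0, -0.035], "grip": 0.8},
    {"delta_rot": [0, 0, -6.5], "offset": [0, 0, -0.035], "grip": 0.36},
    {"delta_rot": [0, 0, -6.5], "offset": [0, 0, -0.03], "grip": 0.36},
  ],
)

```text
time_s: 17.42
eef_pos: [598.2, -196.8, 223.8]
tcp_rot: [0.25, 3.13, -0.001]
ft_force: [0.7, 0.3, 0.3]
gripper_width: 45.2
grip_force: 0.0
```

Run:
```python
from h import *
T=lambda a,b,z:onz('top',170+a/5,155+b/5,z)[:2]
S=lambda a,b,z:onz('side',190+a/6.9,140+b/6.9,z)[:2]
az=lambda p,q:np.degrees(np.arctan2(*(q-p)[::-1])).round(1)
sl,sr=T(148,43,70),T(298,63,70);rl,rr=T(62,505,30),T(245,533,30)
print('stop back',sl,sr,np.linalg.norm(sl-sr),'rear',rl,rr,np.linalg.norm(rl-rr),'axis',az((rl+rr)/2,(sl+sr)/2),'len',np.linalg.norm((rl+rr-sl-sr)/2))
a,b=S(58,335,30),S(130,490,30);c,d=S(615,103,70),S(705,210,70)
print('side rear',a,b,np.linalg.norm(a-b),'stop',c,d,np.linalg.norm(c-d),'axis',az((a+b)/2,(c+d)/2),az(a,c),az(b,d),'len',np.linalg.norm((a+b-c-d)/2))
off((440,197,215))
```

```text
stop back [734.11911873 193.086111  ] [721.61166411 110.47952113] 83.54810058834896 rear [484.59963068 242.46939313] [468.30719911 141.99799884] 101.78381205642704 axis -9.1 len 254.64535265265692
side rear [485.10350897 234.93160402] [466.36757486 134.81373342] 101.85589448483836 stop [730.64656992 189.76641976] [720.4916033  108.38443213] 82.01311637087795 axis -8.2 -10.4 -5.9 len 252.3851078079915
t 17.42 p [ 598.2 -196.8  223.8] yaz 80.9 tilt [ 0.0014 -0.0006] F [0.7 0.3 0.3] M [ 0.02 -0.04  0.02] w 45.2 g 0.0 q6 -1.8
turn 0 offset m [0.2187 0.3638 0.0084] rows 14.150746123638983
```

>>> servo_tool(
  targets=[
    {"delta_rot": [0, 0, 0], "offset": [0.0146, 0.0243, 0], "grip": 0.36},
    {"delta_rot": [0, 0, 0], "offset": [0.0146, 0.0243, 0], "grip": 0.36},
    {"delta_rot": [0, 0, 0], "offset": [0.0146, 0.0243, 0], "grip": 0.36},
    {"delta_rot": [0, 0, 0], "offset": [0.0146, 0.0243, 0], "grip": 0.36},
    {"delta_rot": [0, 0, 0], "offset": [0.0146, 0.0243, 0], "grip": 0.36},
  ],
)

```text
time_s: 17.83
eef_pos: [545.2, -63.9, 221.3]
tcp_rot: [0.258, 3.131, 0.0]
ft_force: [-0.1, 0.3, -1.0]
gripper_width: 30.6
grip_force: 0.0
```

>>> servo_tool(
  targets=[
    {"delta_rot": [0, 0, 0], "offset": [0.0146, 0.0243, 0], "grip": 0.36},
    {"delta_rot": [0, 0, 0], "offset": [0.0146, 0.0243, 0], "grip": 0.36},
    {"delta_rot": [0, 0, 0], "offset": [0.0146, 0.0243, 0], "grip": 0.36},
    {"delta_rot": [0, 0, 0], "offset": [0.0146, 0.0243, 0], "grip": 0.36},
    {"delta_rot": [0, 0, 0], "offset": [0.0146, 0.0243, 0], "grip": 0.36},
  ],
)

```text
time_s: 18.25
eef_pos: [493.1, 67.9, 221.4]
tcp_rot: [0.258, 3.131, 0.0]
ft_force: [0.9, 0.5, -0.2]
gripper_width: 30.8
grip_force: 0.0
```

>>> servo_tool(
  targets=[
    {"delta_rot": [0, 0, 0], "offset": [0.0146, 0.0243, 0], "grip": 0.36},
    {"delta_rot": [0, 0, 0], "offset": [0.0146, 0.0243, 0], "grip": 0.36},
    {"delta_rot": [0, 0, 0], "offset": [0.0146, 0.0243, 0], "grip": 0.36},
    {"delta_rot": [0, 0, 0], "offset": [0.0146, 0.0243, 0], "grip": 0.36},
    {"delta_rot": [0, 0, 0], "offset": [0.0146, 0.0243, 0], "grip": 0.36},
  ],
)

```text
time_s: 18.67
eef_pos: [440.9, 199.8, 221.4]
tcp_rot: [0.257, 3.131, 0.0]
ft_force: [0.7, -1.0, 0.9]
gripper_width: 30.6
grip_force: 0.0
```

>>> servo_tool(
  targets=[
    {"delta_rot": [0, -5, 0], "offset": [0, 0, 0], "grip": 0.36},
    {"delta_rot": [0, -5, 0], "offset": [0, 0, 0], "grip": 0.36},
    {"delta_rot": [0, -5, 0], "offset": [0, 0, 0], "grip": 0.36},
    {"delta_rot": [0, 0, 0], "offset": [0, 0, 0], "grip": 0.36},
  ],
)

```text
time_s: 19.0
eef_pos: [439.8, 198.8, 220.9]
tcp_rot: [0.233, 2.868, -0.032]
ft_force: [-0.1, 0.6, -0.1]
gripper_width: 30.7
grip_force: 0.0
```

```bash
python3 -c "
from h import *
off((442,195.5,60))"
```

```text
t 19.0 p [439.8 198.8 220.9] yaz 80.7 tilt [ 0.258  -0.0427] F [-0.1  0.6 -0.1] M [0.02 0.15 0.04] w 30.7 g 0.0 q6 -0.88
turn 0 offset m [ 0.0395 -0.0028  0.156 ] rows 5.364619181813078
```

>>> servo_tool(
  targets=[
    {"delta_rot": [0, 0, 0], "offset": [0.0079, -0.0006, 0.0312], "grip": 0.36},
    {"delta_rot": [0, 0, 0], "offset": [0.0079, -0.0006, 0.0312], "grip": 0.36},
    {"delta_rot": [0, 0, 0], "offset": [0.0079, -0.0006, 0.0312], "grip": 0.36},
    {"delta_rot": [0, 0, 0], "offset": [0.0079, -0.0006, 0.0312], "grip": 0.36},
    {"delta_rot": [0, 0, 0], "offset": [0.0079, -0.0006, 0.0312], "grip": 0.36},
  ],
)

```text
time_s: 19.42
eef_pos: [443.7, 195.0, 59.1]
tcp_rot: [0.237, 2.872, -0.031]
ft_force: [0.8, 0.2, 0.2]
gripper_width: 30.6
grip_force: 0.0
```

>>> servo_tool(
  targets=[
    {"delta_rot": [0, 0, 0], "offset": [0.003, 0, 0.012], "grip": 0.36},
    {"delta_rot": [0, 0, 0], "offset": [0.003, 0, 0.012], "grip": 0.36},
    {"delta_rot": [0, 0, 0], "offset": [0.003, 0, 0.011], "grip": 0.36},
    {"delta_rot": [0, 0, 0], "offset": [0, 0, 0], "grip": 0.36},
    {"delta_rot": [0, 0, 0], "offset": [0, 0, 0], "grip": 0.36},
  ],
)

```text
time_s: 19.83
eef_pos: [443.9, 194.8, 23.9]
tcp_rot: [0.237, 2.872, -0.033]
ft_force: [-0.6, 0.7, 0.6]
gripper_width: 30.5
grip_force: 0.0
```

```bash
python3 -c "
from h import *
def rk(x,z): return (590.1+.9877*x,172-.1564*x,z)
off(rk(-150,24)); off(rk(-105,24))"
```

```text
t 19.83 p [443.9 194.8  23.9] yaz 80.6 tilt [ 0.2537 -0.0434] F [-0.6  0.7  0.6] M [-0.    0.18 -0.02] w 30.5 g 0.0 q6 -0.61
turn 0 offset m [ 0.002   0.0003 -0.0006] rows 0.07000630233602059
t 19.83 p [443.9 194.8  23.9] yaz 80.6 tilt [ 0.2537 -0.0434] F [-0.6  0.7  0.6] M [-0.    0.18 -0.02] w 30.5 g 0.0 q6 -0.61
turn 0 offset m [-0.0415  0.0007  0.011 ] rows 1.4309326703749465
```

>>> servo_tool(
  targets=[
    {"delta_rot": [0, 0, 0], "offset": [-0.0097, 0, 0.0026], "grip": 0.36},
    {"delta_rot": [0, 0, 0], "offset": [-0.0097, 0, 0.0026], "grip": 0.36},
    {"delta_rot": [0, 0, 0], "offset": [-0.0097, 0, 0.0026], "grip": 0.36},
    {"delta_rot": [0, 0, 0], "offset": [-0.0058, 0, 0.0015], "grip": 0.36},
    {"delta_rot": [0, 0, 0], "offset": [-0.0029, 0, 0.0008], "grip": 0.36},
  ],
)

```text
time_s: 20.25
eef_pos: [483.5, 188.7, 25.1]
tcp_rot: [0.237, 2.87, -0.03]
ft_force: [0.2, 0.5, -0.0]
gripper_width: 30.7
grip_force: 0.0
```

>>> servo_tool(
  targets=[
    {"delta_rot": [0, 0, 0], "offset": [-0.0029, 0, 0.0008], "grip": 0.36},
    {"delta_rot": [0, 0, 0], "offset": [-0.0029, 0, 0.0008], "grip": 0.36},
    {"delta_rot": [0, 0, 0], "offset": [-0.0029, 0, 0.0008], "grip": 0.36},
    {"delta_rot": [0, 0, 0], "offset": [-0.0029, 0, 0.0008], "grip": 0.36},
  ],
)

```text
time_s: 20.58
eef_pos: [491.8, 186.9, 23.7]
tcp_rot: [0.235, 2.875, -0.033]
ft_force: [-17.4, 6.2, 10.8]
gripper_width: 30.5
grip_force: 8.7
```

```bash
cat >> h.py <<'E'
def rk(x,z): return (590.1+.9877*x,172-.1564*x,z)
def rs():
    o,M=st();d=o['eef_pos'][:2]-np.array([590.1,172]);print('rack x',d@[.9877,-.1564],'y',d@[.1564,.9877],'fwd F',np.array(o['ft_force'][:2])@[.9877,-.1564])
E
python3 -c "
from h import *
rs()"
```

```text
t 20.58 p [491.8 186.9  23.7] yaz 80.6 tilt [ 0.2515 -0.0434] F [-17.4   6.2  10.8] M [1.18 2.14 0.57] w 30.5 g 8.7 q6 -0.76
rack x -99.44705667735091 y -0.7099402407353068 fwd F -18.178492107064137
```

>>> servo_tool(
  targets=[
    {"delta_rot": [0, 0, 0], "offset": [-0.0024, 0, 0.0003], "grip": 0.36},
    {"delta_rot": [0, 0, 0], "offset": [-0.0024, 0, 0.0003], "grip": 0.36},
    {"delta_rot": [0, 0, 0], "offset": [-0.0024, 0, 0.0006], "grip": 0.36},
  ],
)

```text
time_s: 20.83
eef_pos: [498.7, 185.6, 23.9]
tcp_rot: [0.236, 2.876, -0.034]
ft_force: [-13.6, 6.4, 4.0]
gripper_width: 30.9
grip_force: 7.7
```

```bash
python3 -c "
from h import *
rs();snap('side','s6.png')
a=cv2.imread('pics/s0.png');b=cv2.imread('pics/s6.png')
from h import *
# block front-top-right corner shift: bright top mask
for im in(a,b):
  m=(im.max(2)>150)&(im.max(2).astype(int)-im.min(2)<25);m[:,:200]=0;m[:160]=0;m[:,250:]=0;m[215:]=0
  ys,xs=np.nonzero(m);print(len(xs),xs.max(),xs.mean(),ys.mean(),ys[xs>=xs.max()-1])"
```

```text
t 20.83 p [498.7 185.6  23.9] yaz 80.6 tilt [ 0.2506 -0.0435] F [-13.6   6.4   4. ] M [1.39 2.25 0.36] w 30.9 g 7.7 q6 -0.78
rack x -92.4444274844244 y -0.8338262774090339 fwd F -14.48416353778371
304 240 223.64144736842104 184.38815789473685 [183 184 185 186 186 199 200 201 202]
468 244 227.16239316239316 183.44444444444446 [184 185 186 186]
```

>>> servo_tool(
  targets=[
    {"delta_rot": [0, 0, 0], "offset": [-0.0043, 0, 0.0011], "grip": 0.36},
    {"delta_rot": [0, 0, 0], "offset": [-0.0043, 0, 0.0011], "grip": 0.36},
    {"delta_rot": [0, 0, 0], "offset": [-0.0043, 0, 0.0011], "grip": 0.36},
    {"delta_rot": [0, 0, 0], "offset": [-0.0043, 0, 0.0011], "grip": 0.36},
    {"delta_rot": [0, 0, 0], "offset": [-0.0043, 0, 0.0011], "grip": 0.36},
  ],
)

```text
time_s: 21.3
eef_pos: [519.5, 182.0, 23.8]
tcp_rot: [0.236, 2.878, -0.035]
ft_force: [-17.9, 8.2, 4.9]
gripper_width: 30.4
grip_force: 9.3
```

>>> servo_tool(
  targets=[
    {"delta_rot": [0, 0, 0], "offset": [-0.0043, 0, 0.0011], "grip": 0.36},
    {"delta_rot": [0, 0, 0], "offset": [-0.0043, 0, 0.0011], "grip": 0.36},
    {"delta_rot": [0, 0, 0], "offset": [-0.0043, 0, 0.0011], "grip": 0.36},
    {"delta_rot": [0, 0, 0], "offset": [-0.0043, 0, 0.0011], "grip": 0.36},
    {"delta_rot": [0, 0, 0], "offset": [-0.0043, 0, 0.0011], "grip": 0.36},
  ],
)

```text
time_s: 21.72
eef_pos: [541.5, 178.4, 23.8]
tcp_rot: [0.236, 2.878, -0.034]
ft_force: [-14.8, 6.4, 0.8]
gripper_width: 30.6
grip_force: 7.8
```

```bash
python3 -c "
from h import *
rs()"
```

```text
t 21.72 p [541.5 178.4  23.8] yaz 80.6 tilt [ 0.2481 -0.0439] F [-14.8   6.4   0.8] M [1.14 2.49 0.22] w 30.6 g 7.8 q6 -0.88
rack x -49.011055064543704 y -1.2532740495665977 fwd F -15.608992779559271
```

>>> servo_tool(
  targets=[
    {"delta_rot": [0, 0, 0], "offset": [-0.0043, 0.0001, 0.0011], "grip": 0.36},
    {"delta_rot": [0, 0, 0], "offset": [-0.0043, 0.0001, 0.0011], "grip": 0.36},
    {"delta_rot": [0, 0, 0], "offset": [-0.0043, 0.0001, 0.0011], "grip": 0.36},
    {"delta_rot": [0, 0, 0], "offset": [-0.0043, 0.0001, 0.0011], "grip": 0.36},
    {"delta_rot": [0, 0, 0], "offset": [-0.0043, 0.0001, 0.0011], "grip": 0.36},
  ],
)

```text
time_s: 22.13
eef_pos: [563.8, 174.9, 23.9]
tcp_rot: [0.236, 2.878, -0.035]
ft_force: [-10.3, 1.4, -4.1]
gripper_width: 30.7
grip_force: 5.3
```

>>> servo_tool(
  targets=[
    {"delta_rot": [0, 0, 0], "offset": [-0.0043, 0.0001, 0.0009], "grip": 0.36},
    {"delta_rot": [0, 0, 0], "offset": [-0.0043, 0.0001, 0.0009], "grip": 0.36},
    {"delta_rot": [0, 0, 0], "offset": [-0.0044, 0.0001, 0.0007], "grip": 0.36},
    {"delta_rot": [0, 0, 0], "offset": [-0.0044, 0.0001, 0.0007], "grip": 0.36},
    {"delta_rot": [0, 0, 0], "offset": [-0.0044, 0.0001, 0.0006], "grip": 0.36},
  ],
)

```text
time_s: 22.55
eef_pos: [585.6, 171.7, 25.4]
tcp_rot: [0.236, 2.879, -0.035]
ft_force: [-7.8, 1.5, -6.5]
gripper_width: 31.1
grip_force: 4.1
```

>>> servo_tool(
  targets=[
    {"delta_rot": [0, 0, 0], "offset": [-0.0044, 0.0001, 0.0006], "grip": 0.36},
    {"delta_rot": [0, 0, 0], "offset": [-0.0044, 0.0001, 0.0006], "grip": 0.36},
    {"delta_rot": [0, 0, 0], "offset": [-0.0044, 0.0001, 0.0006], "grip": 0.36},
    {"delta_rot": [0, 0, 0], "offset": [-0.0044, 0.0001, 0.0006], "grip": 0.36},
    {"delta_rot": [0, 0, 0], "offset": [-0.0044, 0.0001, 0.0006], "grip": 0.36},
  ],
)

```text
time_s: 22.97
eef_pos: [607.4, 168.6, 28.0]
tcp_rot: [0.236, 2.879, -0.035]
ft_force: [-7.1, 1.1, -7.2]
gripper_width: 30.6
grip_force: 4.2
```

```bash
python3 -c "
from h import *
rs()"
```

```text
t 22.97 p [607.4 168.6  28. ] yaz 80.6 tilt [ 0.2473 -0.0441] F [-7.1  1.1 -7.2] M [ 0.25  1.69 -0.03] w 30.6 g 4.2 q6 -0.99
rack x 17.570152447185123 y -0.6151893885166616 fwd F -7.167940246679202
```

>>> servo_tool(
  targets=[
    {"delta_rot": [0, 0, 0], "offset": [-0.0034, 0.0001, 0.0008], "grip": 0.36},
    {"delta_rot": [0, 0, 0], "offset": [-0.0034, 0.0001, 0.0008], "grip": 0.36},
    {"delta_rot": [0, 0, 0], "offset": [-0.0034, 0.0001, 0.0007], "grip": 0.36},
    {"delta_rot": [0, 0, 0], "offset": [-0.0034, 0.0001, 0.0006], "grip": 0.36},
    {"delta_rot": [0, 0, 0], "offset": [-0.0034, 0.0001, 0.0006], "grip": 0.36},
  ],
)

```text
time_s: 23.38
eef_pos: [623.7, 166.7, 29.7]
tcp_rot: [0.236, 2.88, -0.035]
ft_force: [-20.2, 3.1, 9.6]
gripper_width: 30.9
grip_force: 9.8
```

>>> servo_tool(
  targets=[
    {"delta_rot": [0, 0, 0], "offset": [-0.002, 0, 0.0004], "grip": 0.36},
    {"delta_rot": [0, 0, 0], "offset": [-0.002, 0, 0.0004], "grip": 0.36},
  ],
)

```text
time_s: 23.55
eef_pos: [627.6, 166.1, 30.1]
tcp_rot: [0.236, 2.88, -0.035]
ft_force: [-22.9, 3.4, 12.7]
gripper_width: 30.6
grip_force: 11.0
```

```bash
python3 -c "
from h import *
rs()"
```

```text
t 23.55 p [627.6 166.1  30.1] yaz 80.6 tilt [ 0.246  -0.0441] F [-22.9   3.4  12.7] M [0.5  3.31 0.08] w 30.6 g 11.0 q6 -1.03
rack x 38.00284516651312 y 0.045844270350496194 fwd F -23.189040526259426
```

>>> servo_tool(
  targets=[
    {"delta_rot": [0, 0, 0], "offset": [-0.0015, 0, 0.0002], "grip": 0.36},
    {"delta_rot": [0, 0, 0], "offset": [-0.0015, 0, 0.0002], "grip": 0.36},
  ],
)

```text
time_s: 23.72
eef_pos: [630.6, 165.7, 30.5]
tcp_rot: [0.236, 2.88, -0.035]
ft_force: [-21.3, 4.3, 9.4]
gripper_width: 30.5
grip_force: 10.0
```

>>> servo_tool(
  targets=[
    {"delta_rot": [0, 0, 0], "offset": [-0.0015, 0, 0.0002], "grip": 0.36},
    {"delta_rot": [0, 0, 0], "offset": [-0.0015, 0, 0.0002], "grip": 0.36},
  ],
)

```text
time_s: 23.88
eef_pos: [631.7, 165.5, 30.5]
tcp_rot: [0.237, 2.884, -0.036]
ft_force: [-41.9, 7.9, 24.5]
gripper_width: 30.5
grip_force: 19.4
```

```bash
python3 -c "
from h import *
rs()"
```

```text
t 23.88 p [631.7 165.5  30.5] yaz 80.6 tilt [ 0.2423 -0.0444] F [-41.9   7.9  24.5] M [1.24 5.51 0.22] w 30.5 g 19.4 q6 -1.03
rack x 42.15382741958267 y 0.05774275321544982 fwd F -42.633591676035245
```

The force jumped at rack x = 42 mm, as predicted for the stop. I back off slowly and look.

>>> servo_tool(
  targets=[
    {"delta_rot": [0, 0, 0], "offset": [0.003, 0, -0.0004], "grip": 0.36},
    {"delta_rot": [0, 0, 0], "offset": [0.004, 0, -0.0005], "grip": 0.36},
    {"delta_rot": [0, 0, 0], "offset": [0.01, 0, -0.002], "grip": 0.36},
    {"delta_rot": [0, 0, 0], "offset": [0.015, 0, -0.004], "grip": 0.36},
    {"delta_rot": [0, 0, 0], "offset": [0.02, 0, -0.005], "grip": 0.36},
  ],
)

```text
time_s: 24.3
eef_pos: [585.4, 173.8, 30.7]
tcp_rot: [0.236, 2.87, -0.03]
ft_force: [0.0, -0.0, 0.3]
gripper_width: 31.2
grip_force: 0.0
```

>>> servo_tool(
  targets=[
    {"delta_rot": [0, 0, 0], "offset": [0.02, 0, -0.01], "grip": 0.36},
    {"delta_rot": [0, 0, 0], "offset": [0.02, 0, -0.03], "grip": 0.36},
    {"delta_rot": [0, 0, 0], "offset": [0.02, 0, -0.03], "grip": 0.36},
    {"delta_rot": [0, 0, 0], "offset": [0.02, 0, -0.03], "grip": 0.36},
    {"delta_rot": [0, 0, 0], "offset": [0.02, 0, -0.03], "grip": 0.36},
  ],
)

```text
time_s: 24.72
eef_pos: [455.2, 195.1, 131.0]
tcp_rot: [0.236, 2.871, -0.031]
ft_force: [0.3, 0.4, 0.8]
gripper_width: 30.5
grip_force: 0.0
```

>>> servo_tool(
  targets=[
    {"delta_rot": [0, 0, 0], "offset": [0.015, 0.01, -0.03], "grip": 0.36},
    {"delta_rot": [0, 0, 0], "offset": [0.01, 0.01, -0.03], "grip": 0.36},
    {"delta_rot": [0, 0, 0], "offset": [0.01, 0.01, -0.02], "grip": 0.36},
    {"delta_rot": [0, 0, 0], "offset": [0, 0, 0], "grip": 0.36},
    {"delta_rot": [0, 0, 0], "offset": [0, 0, 0], "grip": 0.36},
  ],
)

```text
time_s: 25.13
eef_pos: [407.8, 234.1, 199.0]
tcp_rot: [0.234, 2.869, -0.029]
ft_force: [-0.2, -0.5, 0.2]
gripper_width: 30.5
grip_force: 0.0
```

```bash
python3 -c "
from h import *
rs();s=snap('side','s7.png');snap('top','t7.png')
cv2.imwrite('pics/c8.png',cv2.resize(s[120:320,190:350],(480,600),interpolation=2)[:,:,::-1])"
```

```text
t 25.13 p [407.8 234.1 199. ] yaz 80.7 tilt [ 0.2573 -0.0408] F [-0.2 -0.5  0.2] M [0.01 0.15 0.  ] w 30.5 g 0.0 q6 -0.74
rack x -189.73827924828808 y 32.846521635117924 fwd F -0.0658364789124296
```

View pics/c8.png

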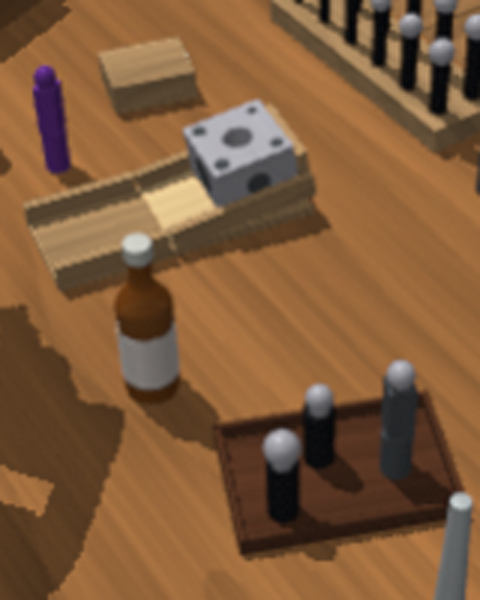

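The picture shows the block flat against the top stop at crop (240,150) and the punch upright in the tray at (398,420). Everything else stands as it did, so I hand in.

```bash
python3 -c "
from h import *
print(workorder.finish_job())"
```

```text
the job is handed in; nothing more can be done
None
```

The job is handed in at about 25 s of the 72 s allowed: the punch came free without lifting the block and stands upright in the tray, and the block lies flat against the top stop. I saw no bystander moved, but the hand-in returned no verdict.

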